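Stack a chamber, tuck the cover under the keeper leaf and hold it flat

TASK

The chamber body already sits in the round pocket of the aluminium jig: lay the spacer ring flat on it in the pocket, then the solid top disc flat on the spacer. Then take the dark steel cover plate by its rib, lay it square on the jig over the pocket and slide its front edge in under the hinged keeper leaf, up to the stop, without lifting the leaf. Finish while still gripping the rib and holding the cover pressed down flat on the jig with a push of about 10 N; leave the other things on the bench alone.

Things in the scene. Friction and masses are not known exactly. Their poses are not given: they have to be found in the camera images.
- jig: fixed aluminium block on the bench, 190 x 120, 36 high, with a round pocket; top face (bed) at z 36 in its frame. Origin on the bench under the pocket's centre; z up, x along the bed towards the keeper leaf; spans x -75 to 115, y -60 to 60. All jig coordinates in these notes are mm in this frame
- pocket (a point): centre of the pocket's floor, at jig 0, 0, 8. The pocket is an upright round well 50 across, 28 deep. A straight finger channel as deep as the pocket crosses the block along jig y through it, open at both sides: 28 wide at the pocket, 36 further out, so fingers that close along jig y can lower a part in to the floor
- stop (a point): foot of the stop face on the bed, at jig 78, 0, 36: a steel block 8.8 high, 84 wide in y, under the rear part of the keeper leaf
- leaf_edge (a point): middle of the free edge of the keeper leaf, a steel flap 80 wide (jig y), 2.5 thick, lying level over the bed: at jig 45, 0, 46 when down. The gap between bed and leaf is 9; the last 6 at the free edge are bent slightly upwards. It covers the bed from jig x 45 to the stop at 78 and goes on over the stop block to its hinge
- leaf (a joint): hinge of the keeper leaf, rad, 0 = down (resting, cannot go lower), grows as the free edge lifts; the hinge lies along jig y at jig x 110, z 46. The leaf weighs 40 g and swings freely; 0.1 rad lifts its edge by 6.5
- chamber_body: black plastic disc 44 across, 10 high, already lying in the pocket (its top at jig z 18); origin at the centre of its underside
- spacer: white plastic ring, 44 outer, 24 inner, 8 high, 30 g, lying flat on the bench; origin at the centre of its underside, z up
- top_disc: white plastic solid disc, 44 across, 8 high, 35 g, lying flat on the bench; origin at the centre of its underside, z up. With all three parts in the pocket its top is 2 below the bed
- cover: dark bare steel plate, 110 (x) x 70 (y), 4 thick, about 180 g, flat on the bench; origin at the centre of its underside, z up, x towards its front edge (the one farther from the rib). An upright rib 12 thick (x), 40 long (y) stands at x -15; its top is 38 above the underside. At the stop, its origin lies at jig 23, 0, 36, its x along jig x
- cover_rib (a point): grip point on the rib of the cover, 26 above the cover's underside, at cover x -15, y 0: fingers close along cover x on the 12 thickness; the rib's top is 12 higher, the plate's upper face 22 lower
- cover_front (a point): middle of the front lower edge of the cover, at cover x 55, y 0, z 0
- gasket: bystander: flat black rubber ring lying on the bench, 64 outer, 44 inner, 6 high (larger and thinner than the spacer); origin at the centre of its underside
- dish: bystander: open shallow glass dish, 90 across, 16 high; origin at the centre of its underside
- oil: bystander: small amber bottle standing, 32 across, 60 high; origin at the centre of its underside
- slide_box: bystander: closed blue and black slide box, 87 x 102 x 30; origin at the centre of its underside
- driver: bystander: screwdriver with a black handle, 160 long, lying on the bench; origin about the middle of its length
- well_plate: bystander: white plastic tray with round wells, 86 x 127 x 14; origin at the centre of its underside
Things that resemble listed ones, but are neither listed nor needed, are in the scene too. Leave any blue or orange look-alike of the top_disc alone.

How it is judged (in metres and radians):
On the way, in this order (a step that is already met when the one before it is completed fails the run):
1. the spacer ring lies flat on the chamber body in the pocket, let go (horizontal distance between spacer and pocket below 0.006 m and z of spacer in the frame of jig between 0.016 and 0.02 m and angle between spacer's own z axis and vertical below 0.08 rad and contact force between the fingers and spacer below 0.1 N), for 0.2 s.
2. the top disc lies flat on the spacer in the pocket, let go (horizontal distance between each of spacer, top_disc and pocket below 0.006 m and z of spacer in the frame of jig between 0.016 and 0.02 m and angle between each of spacer, top_disc's own z axis and vertical below 0.08 rad and z of top_disc in the frame of jig between 0.024 and 0.028 m and contact force between the fingers and top_disc below 0.1 N), for 0.2 s.
3. the cover's front edge is under the leaf, low over the bed (x of cover_front in the frame of jig between 0.055 and 0.081 m and z of cover_front in the frame of jig between 0.033 and 0.0425 m), for 0.1 s.
At the end, for the whole second after the job is handed in: spacer, then top disc level in the pocket (6 mm, height 2 mm); cover gripped by its rib (22 mm), at rest, flat on the bed (3 mm, 0.035 rad), front edge within 8 mm of the stop, 10 mm sideways, 0.10 rad yaw; leaf below 0.04 rad; cover pressed on the jig with 4.5 to 40 N (x of cover_front in the frame of jig between 0.07 and 0.081 m and y of cover_front in the frame of jig between -0.01 and 0.01 m and z of cover_front in the frame of jig between 0.033 and 0.039 m and angle between the x axis of cover and the x axis of jig, either way round below 0.1 rad and value of joint leaf below 0.04 rad and angle between cover's own z axis and vertical below 0.035 rad and contact force between cover and jig between 4.5 and 40 N and contact force between the fingers and cover above 1 N and distance between the grasp point and cover_rib below 0.022 m and linear speed of cover below 0.02 m/s and horizontal distance between each of spacer, top_disc and pocket below 0.006 m and z of spacer in the frame of jig between 0.016 and 0.02 m and angle between each of spacer, top_disc's own z axis and vertical below 0.08 rad and z of top_disc in the frame of jig between 0.024 and 0.028 m); the arm keeps its last pose, push and grip.
It fails at once if the leaf is lifted by more than 0.1 rad (value of joint leaf above 0.1 rad).
It fails at once if a bystander is pushed by more than 30 mm (distance of any of gasket, dish, oil, slide_box, driver, well_plate from where it was at the start of the episode above 0.03 m).
It also fails if it takes over 69 s, if anything falls off the work surface, if the arm or the gripper's body presses on something with over 40 N, if the wrist force passes 120 N, or if a joint passes its speed limit or range.

ROBOT

A 6-joint arm with a two-finger parallel gripper is mounted at the origin on the work surface. World frame = base frame: x ahead of the robot, y to its left, z up, the work surface at z = 0. Lengths are in m, angles in degrees, forces in N, time in s.
With the tool pointing down it reaches from about 0.35 to 0.875 m from the base axis. Payload 4.2 kg.
Tool frame: the origin (TCP) lies on the centre line of the jaws, within the pads' length; the fingertips stand 19 mm ahead of it and the grasp point (between the pads) is the TCP; x points along the fingers, y is the direction in which the jaws open and shut, and the axes are right-handed (so a half turn about x gives the same grasp; the last joint's range is limited). The gripper opens to 87 mm and grips with 3 to 60 N. Pads are 19 mm wide; open, the fingers measure 117 mm over their backs; the gripper's body (75 mm by 190 mm) begins 51 mm behind the grasp point.
Start: joints at [84.316, 22.042, 0.453, 0, -68.411, -14.817], TCP at [0.219, 0.585, 0.213] pointing down, gripper open.
Joint ranges: [-179.83, 179.83], [-69.29, 118.12], [-61.27, 80.66], [-181.25, 117.63], [-171.15, -9.14], [-177.46, 177.46]. Speed limits (degrees/s): [159.86, 159.86, 180, 180, 180, 180].

INTERFACE

Orientations are given as a 3x3 rotation matrix whose columns are the frame's x, y, z axes.
In Python, from station import * gives the robot as it stands.
- The arm moves only by the shell command python3 -m creep 'ROWS'. ROWS is JSON, a list of rows, each a list of 5 numbers: the opening, from 0 (shut) to 1 (fully open), then the shift along the world's x, y, z in mm, then the turn about the world's z in rad. In form: [[jaw, x, y, z, turn], ...]. A call has exactly 8 rows; each row is the pose to reach, as a shift and turn from the pose measured when the call began; what a row does not reach only later rows make up. A row lasts 1/10 s, in which the tool goes at most 50 mm and 8.59 degrees, less where a joint would pass 70% of its speed; a pose out of reach is approached as far as the arm can. A call with a gripper value outside its range is refused whole. The fingers move at their own pace and stop on an object; the grip force is fixed at half the most. Time passes only in rows, so rows that repeat a pose let the fingers close, or fill a call up. It gives the time, the measured TCP pose, the force and the opening at its end, in the units of the state.
- sense(): the state, without advancing time (a new reading comes with each control period).
- capture(name): name is "scene" or "top" or "wrist"; returns a dict with "image" (480x640x3 uint8, blue, green, red), "z_map" (480x640 float32, m along the optical axis (not along the pixel's ray), 0 where there is no reading), "mtx" (3x3 intrinsics, pixels), "eye" and "attitude" of the camera in the world. Camera axes: x right, y up, looking along -z (the intrinsics and any distortion apply to the point x, -y, -z); pixel columns grow to the right and rows downward; lengths in m; the calibration is good to about 2 mm. The wrist camera is an equidistant fisheye: a pixel r from the principal point sees the ray r / f radians off the axis. A picture is of the moment at which its call begins.
- finish_job(): hands the job in, once; it reports no verdict.
Trained networks look in a picture, given as the dict that the camera call returned (one of the last four; its "shot" number tells which), for a name from the list of things; names that differ only in an ending like _2 or _b are one class to them, and where a whole thing is asked for, a point or a joint stands for the part that bears it (a point fixed in the world has none). Each returns a list of dicts, best first, with "confidence" (0 to 1); they miss things now and then, are a little off and sometimes report something else, mostly with a low value. They report only what shows in the picture. A call takes as long as a camera call. They do not tell look-alikes from the thing itself.
- look_for(picture, thing): "box" ([left, top, right, bottom] in pixels, round what is visible of it).
- mark_of(picture, thing): "centre" ([column, row] in pixels: a listed point, or the origin of a listed thing).
The state is a dict: "time_s": time; "joints": joint angles; "joint_velocities": joint speeds; "effort": joint torques, N m; "tcp_pos": TCP position; "ee_rot": TCP orientation; "wrist_force": force on the tool from outside, world axes, zero at the start; "moment": the same for the moment, N m; "gripper_width": opening from 0.0 (shut) to 1.0 (fully open).
Only numpy, scipy, OpenCV 4.12 (cv2) and the standard library are available. Lean on these libraries where they do the work, as an engineer would, in place of code of your own. Each camera call takes 0.05 s, during which the arm holds its last target.

## Working session

There is one attempt and no reset: what is moved stays moved. The work goes in short steps, Python scripts to look and compute and a shell command to move; the robot and the scene stay as the last step left them, time stands still between calls to the robot, and variables do not carry over. Pictures are saved under pics/ and viewed, and the job is handed in when it is done.

```bash
mkdir -p pics; ls
cat > h.py <<'E'
from station import *
import numpy as np, cv2
def save(p,n,s=1): cv2.imwrite('pics/'+n+'.png',p['image'] if s==1 else cv2.resize(p['image'],None,fx=s,fy=s))
def px2w(p,u,v,z=None,fish=False):
    """pixel -> world: by depth, or by plane z"""
    K=np.array(p['mtx']);x=(u-K[0,2])/K[0,0];y=(v-K[1,2])/K[1,1]
    if fish:
        r=np.hypot(x,y); 
        d=np.array([x/r*np.sin(r),-y/r*np.sin(r),-np.cos(r)]) if r>1e-9 else np.array([0,0,-1.])
    else: d=np.array([x,-y,-1.])
    R=np.array(p['attitude']);e=np.array(p['eye'])
    dw=R@d
    if z is not None: return e+dw*(z-e[2])/dw[2]
    D=p['z_map'][int(round(v)),int(round(u))]
    return e+dw*(D/-d[2])
def w2px(p,X):
    K=np.array(p['mtx']);c=np.array(p['attitude']).T@(np.array(X)-np.array(p['eye']))
    return K[0,0]*c[0]/-c[2]+K[0,2],K[1,1]*-c[1]/-c[2]+K[1,2]
E
python3 - <<'E'
from h import *
for n in ['scene','top','wrist']:
    p=capture(n);save(p,n+'0');print(n,p['eye'],np.round(p['attitude'],3).tolist(),np.round(p['mtx'],1).tolist(),[k for k in p])
    if n=='wrist':continue
    for t in ['jig','pocket','stop','leaf_edge','chamber_body','spacer','top_disc','cover','cover_rib','cover_front','gasket','dish','oil','slide_box','driver','well_plate']:
        for m in mark_of(p,t)[:3]:
            c=m['centre'];print(t,np.round(c),round(m['confidence'],2),np.round(px2w(p,*c),3))
s=sense();print(s['time_s'],s['tcp_pos'],s['ee_rot'],s['wrist_force'])
E
```

```text
pics
scene [1.35309848 0.58780937 1.01260047] [[-0.648, -0.508, 0.568], [0.762, -0.443, 0.473], [0.011, 0.739, 0.674]] [[599.5, 0.0, 325.6], [0.0, 599.5, 240.8], [0.0, 0.0, 1.0]] ['image', 'z_map', 'mtx', 'eye', 'attitude', 'shot']
jig [347. 271.] 0.92 [0.575 0.005 0.035]
pocket [344. 272.] 0.68 [0.595 0.012 0.052]
pocket [338. 270.] 0.35 [ 0.6   -0.003  0.051]
stop [330. 282.] 0.8 [0.637 0.005 0.047]
leaf_edge [284. 208.] 0.72 [ 0.479 -0.285  0.007]
leaf_edge [346. 271.] 0.61 [0.58  0.007 0.038]
chamber_body [247. 316.] 0.6 [ 0.809 -0.084  0.014]
chamber_body [346. 271.] 0.58 [0.58  0.006 0.039]
spacer [408. 332.] 0.53 [ 0.604  0.198 -0.003]
top_disc [477. 273.] 0.72 [0.356 0.223 0.006]
top_disc [501. 303.] 0.55 [0.407 0.313 0.01 ]
top_disc [462. 295.] 0.52 [0.441 0.235 0.008]
cover [284. 206.] 0.81 [ 0.471 -0.293  0.003]
cover_rib [289. 201.] 0.91 [ 0.461 -0.283  0.02 ]
cover_front [270. 217.] 0.67 [ 0.527 -0.29   0.002]
cover_front [246. 171.] 0.38 [ 0.452 -0.453  0.032]
gasket [501. 355.] 0.94 [0.53  0.382 0.   ]
gasket [332. 280.] 0.53 [0.631 0.007 0.05 ]
gasket [339. 271.] 0.42
[... 1390 characters left out ...]
  0.006]
dish [248. 153.] 0.92 [0.815 0.148 0.005]
oil [308. 257.] 0.29 [ 0.542 -0.018  0.013]
slide_box [500. 312.] 0.93 [ 0.417 -0.488  0.033]
driver [290. 316.] 0.85 [ 0.396  0.023 -0.007]
well_plate [345. 164.] 0.82 [ 0.79  -0.105  0.009]
wrist [0.29296987 0.55677437 0.3849889 ] [[-0.351, 0.896, 0.272], [-0.937, -0.336, -0.102], [0.0, -0.29, 0.957]] [[371.6, 0.0, 320.5], [0.0, 371.6, 238.8], [0.0, 0.0, 1.0]] ['image', 'z_map', 'mtx', 'eye', 'attitude', 'shot']
1.75 [0.21884504 0.58540738 0.21255525] [[ 6.04729007e-06 -3.50182367e-01 -9.36681541e-01]
 [-8.22085936e-06 -9.36681541e-01  3.50182367e-01]
 [-1.00000000e+00  5.58267287e-06 -8.54318497e-06]] [-0.06383915 -0.47375245 -0.2409679 ]
```

View pics/scene0.png

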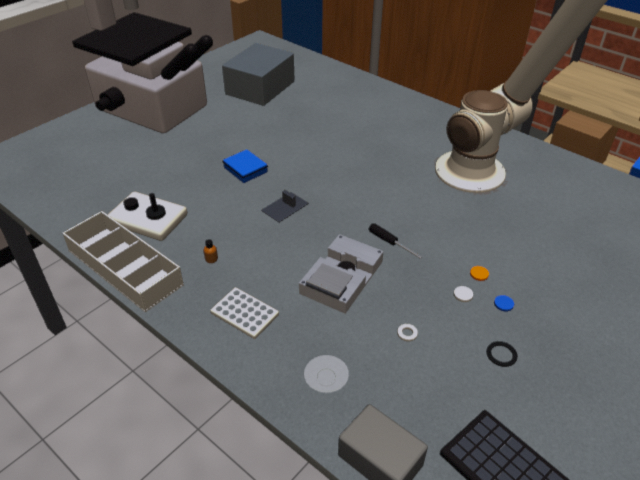

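View pics/top0.png

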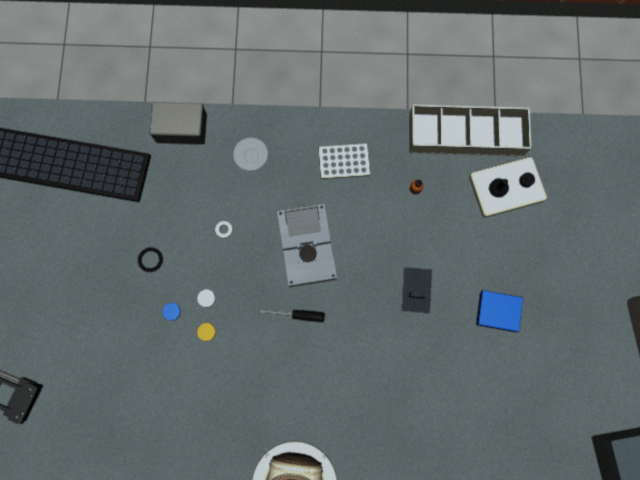

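View pics/wrist0.png

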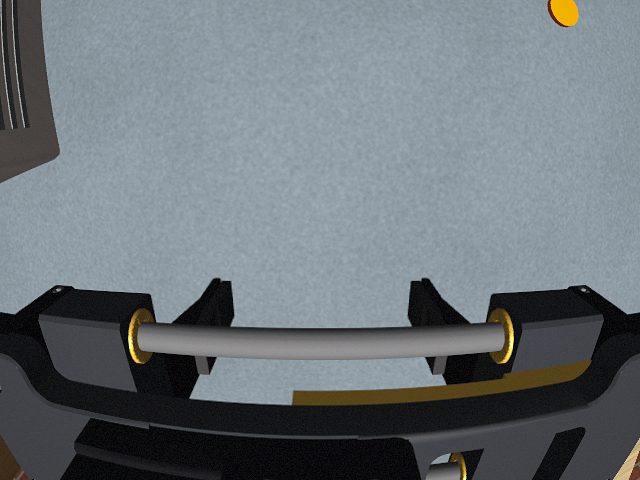

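The scene view shows three discs: white at (462,295), which is the top_disc, with orange at (480,273) and blue at (504,303) as look-alikes to leave alone. For rings, white at (408,332) is the spacer and the larger black one at (501,354) is the gasket. The jig pocket is at (346,268) and the cover with its rib at (286,206). The screwdriver lies near the jig.

Run:
```python
from h import *
import pickle
a=capture('scene');b=capture('top')
pickle.dump((a,b),open('ab.pkl','wb'))
def crop(p,x0,y0,x1,y1,s): return cv2.resize(p['image'][y0:y1,x0:x1],None,fx=s,fy=s,interpolation=cv2.INTER_CUBIC)
cv2.imwrite('pics/c_jig_s.png',crop(a,290,225,395,315,7))
cv2.imwrite('pics/c_jig_t.png',crop(b,265,195,350,295,6))
cv2.imwrite('pics/c_cov.png',np.hstack([crop(a,255,180,315,225,6),crop(b,395,260,440,320,6)[:270]]))
for nm,p in (('s',a),('t',b)):
    g=p['image'];hsv=cv2.cvtColor(g,cv2.COLOR_BGR2HSV)
    m=((hsv[...,1]<40)&(hsv[...,2]>150)).astype(np.uint8)
    cnts,h=cv2.findContours(m,cv2.RETR_EXTERNAL,cv2.CHAIN_APPROX_NONE)
    for c in cnts:
        A=cv2.contourArea(c)
        if 80<A<2500:
            M=np.zeros_like(m);cv2.drawContours(M,[c],-1,1,-1)
            v,u=np.nonzero(M)
            if nm=='s' and not(380<u.mean()<520 and 250<v.mean()<350): continue
            if nm=='t' and not(180<u.mean()<260 and 200<v.mean()<320): continue
            W=np.array([px2w(p,x,y,.0065) for x,y in zip(u,v)])
            print(nm,A,u.mean(),v.mean(),W.mean(0),np.ptp(W[:,:2],axis=0),np.median([px2w(p,x,y)[2] for x,y in zip(u,v)]))
```

```text
s 226.0 407.28968253968253 331.218253968254 [0.60947424 0.19971023 0.0065    ] [0.04248668 0.04164722] 0.007272444317532267
s 186.0 463.20952380952383 292.53333333333336 [0.43260072 0.23205354 0.0065    ] [0.04202534 0.04230715] 0.008280958870279242
t 217.5 205.58677685950414 297.70661157024796 [0.43284798 0.23366267 0.0065    ] [0.04248357 0.0424394 ] 0.007062266557403829
t 200.5 223.20535714285714 228.72321428571428 [0.60931517 0.20049194 0.0065    ] [0.04186543 0.04101994] 0.005926340715342038
```

View pics/c_jig_s.png

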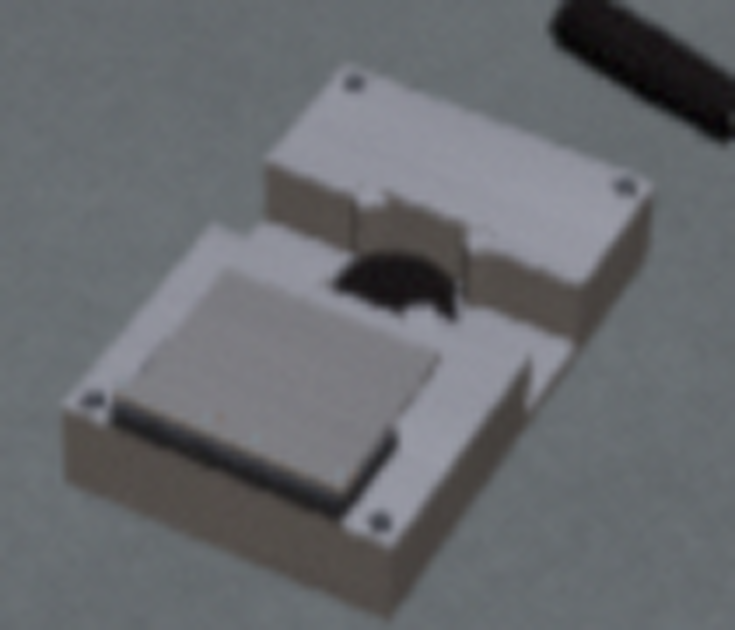

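View pics/c_jig_t.png

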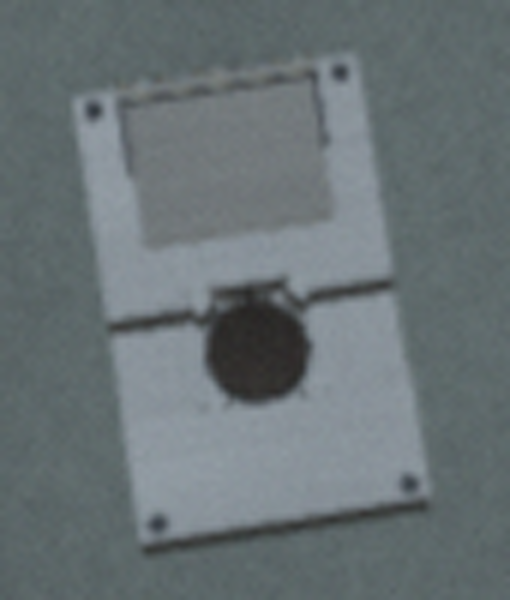

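View pics/c_cov.png

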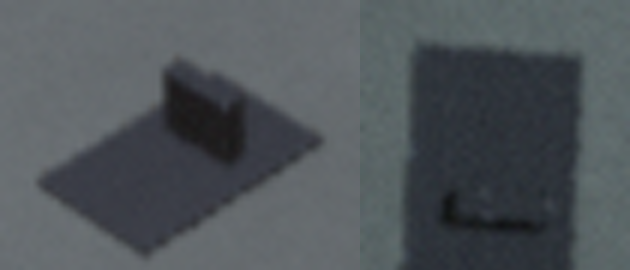

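Run:
```python
from h import *
import pickle
from scipy.optimize import least_squares
a,b=pickle.load(open('ab.pkl','rb'))
U=lambda q,s,o:((q[0]+.5)/s-.5+o[0],(q[1]+.5)/s-.5+o[1])
def fit(obs,x0):
    def f(t):
        r=[]
        for p,q,X in obs:
            c,s=np.cos(t[2]),np.sin(t[2])
            u=w2px(p,[t[0]+c*X[0]-s*X[1],t[1]+s*X[0]+c*X[1],X[2]]);r+=[u[0]-q[0],u[1]-q[1]]
        return r
    o=least_squares(f,x0,loss='soft_l1');print(o.x,np.round(f(o.x),1));return o.x
ot=[(b,U(q,6,(265,195)),X) for q,X in [((75,98),(.115,.06,.036)),((355,55),(.115,-.06,.036)),((430,500),(-.075,-.06,.036)),((143,541),(-.075,.06,.036)),((258,352),(0,0,.018))]]
os=[(a,U(q,7,(290,225)),X) for q,X in [((65,408),(.115,-.06,.036)),((390,548),(.115,.06,.036)),((345,65),(-.075,-.06,.036)),((652,188),(-.075,.06,.036))]]
for o in (ot,os,ot+os): fit(o,[.55,-.01,.1])
# cover segmentation
for nm,p,(x0,y0,x1,y1) in (('s',a,(250,175,320,230)),('t',b,(390,255,445,325))):
    im=cv2.GaussianBlur(p['image'],(3,3),0)[y0:y1,x0:x1].astype(int)
    m=(im[...,1]<72).astype(np.uint8)
    print(nm,[np.round(np.percentile(im[...,k],[5,50,95])) for k in range(3)])
    c=max(cv2.findContours(m,cv2.RETR_EXTERNAL,cv2.CHAIN_APPROX_NONE)[0],key=cv2.contourArea)
    print(cv2.contourArea(c),cv2.minAreaRect(c+np.array([x0,y0])))
    r=cv2.resize(p['image'][y0:y1,x0:x1],None,fx=8,fy=8,interpolation=cv2.INTER_CUBIC)
    cv2.imwrite('pics/cov_%s.png'%nm,cv2.convertScaleAbs(r,alpha=1.8))
```

```text
[ 0.55071038 -0.01598484  0.18645907] [-0.2 -0.   0.4 -0.1  0.2 -0.2 -0.4  0.6  0.1 -0.2]
[ 0.55320147 -0.01582793  0.18997307] [-0.6 -0.   0.2  0.1 -0.1  0.2  0.4 -0.4]
[ 0.55167326 -0.01607743  0.18825088] [-0.3 -0.4  0.3 -0.5  0.3 -0.7 -0.3  0.2  0.1 -0.5 -0.3 -0.5  0.4 -0.4
  0.3 -0.1  0.8 -0.7]
s [array([ 67., 111., 114.]), array([ 56., 107., 110.]), array([ 54., 102., 105.])]
632.0 ((284.5411682128906, 206.46469116210938), (24.187744140625, 38.61362075805664), 49.398704528808594)
t [array([ 56., 102., 107.]), array([ 49., 100., 106.]), array([44., 89., 94.])]
1124.0 ((416.6753845214844, 289.84307861328125), (27.735010147094727, 43.54396438598633), 3.1798300743103027)
```

```bash
python3 -c "
import cv2,numpy as np
a=cv2.imread('pics/cov_s.png');b=cv2.imread('pics/cov_t.png');cv2.imwrite('pics/cov_s.png',a);print(a.shape,b.shape)"
```

```text
(440, 560, 3) (560, 440, 3)
```

View pics/cov_s.png

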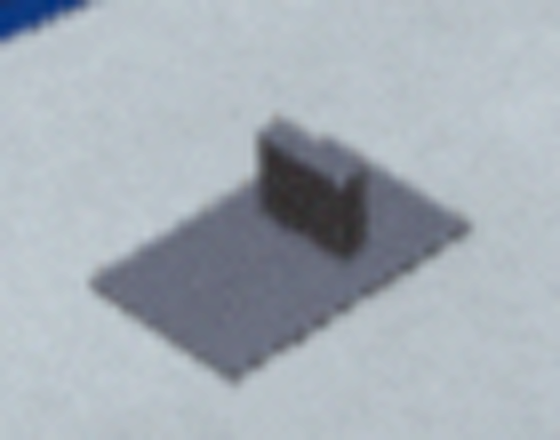

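View pics/cov_t.png

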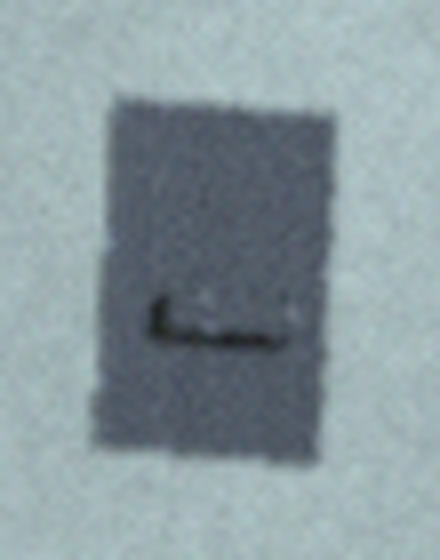

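Run:
```python
from h import *
import pickle
from scipy.optimize import least_squares
a,b=pickle.load(open('ab.pkl','rb'))
U=lambda q,s,o:((q[0]+.5)/s-.5+o[0],(q[1]+.5)/s-.5+o[1])
def fit(obs,x0):
    def f(t):
        r=[]
        for p,q,X in obs:
            c,s=np.cos(t[2]),np.sin(t[2])
            u=w2px(p,[t[0]+c*X[0]-s*X[1],t[1]+s*X[0]+c*X[1],X[2]]);r+=[u[0]-q[0],u[1]-q[1]]
        return r
    o=least_squares(f,x0,loss='soft_l1');print(o.x,np.round(f(o.x),1));return o.x
z=.004;F,B,L,R=.055,-.055,.035,-.035
os=[(a,U(q,8,(250,175)),X) for q,X in [((92,283),(F,R,.003)),((235,382),(F,L,.002)),((470,230),(B,L,.003))]]
ot=[(b,U(q,8,(390,255)),X) for q,X in [((115,98),(F,L,z)),((335,115),(F,R,z)),((95,448),(B,L,z)),((320,463),(B,R,z))]]
for o in (ot,os,ot+os): 
    t=fit(o,[.47,-.29,0]);print('rib',t[0]-.015*np.cos(t[2]),t[1]-.015*np.sin(t[2]))
p=capture('wrist');s=sense()
R=s['ee_rot'];print('cam in tool',R.T@(p['eye']-s['tcp_pos']),(R.T@p['attitude']).round(3).tolist())
```

```text
[ 0.46890169 -0.29050447 -0.05011486] [-0.2 -0.1  0.1 -0.   0.  -0.1  0.1  0.2]
rib 0.4539205187453735 -0.2897530567720466
[ 0.47096226 -0.28997786 -0.05575957] [-0.4  0.1 -0.1  0.1  0.5 -0.3]
rib 0.4559855697993211 -0.2891418977793297
[ 0.46948315 -0.29056663 -0.05258824] [-0.1 -0.3  0.2 -0.2 -0.  -0.4  0.1  0.  -0.1 -0.2  0.2 -0.3  0.7 -0.7]
rib 0.4545038831640467 -0.28977816785006866
cam in tool [-0.17245576  0.00086542 -0.07945624] [[-0.0, 0.291, -0.957], [1.0, 0.001, -0.0], [0.0, -0.957, -0.291]]
```

```bash
python3 -m creep '[[0.8,30,-30,0,0.07],[0.8,60,-60,-10,0.14],[0.8,95,-93,-20,0.21],[0.8,130,-128,-30,0.28],[0.8,165,-163,-40,0.35],[0.8,200,-198,-50,0.42],[0.8,235,-232,-60,0.49],[0.8,270,-266,-70,0.546]]'
python3 - <<'E'
from station import sense
import numpy as np
s=sense();print(s['joints'],s['ee_rot'].round(3).tolist() if hasattr(s['ee_rot'],'round') else s['ee_rot'])
E
```

```text
time_s: 2.7
tcp_pos: [0.4893, 0.3188, 0.1428]
ee_rot: [[0.001, 0.19, -0.982], [0.001, -0.982, -0.19], [-1.0, -0.0, -0.001]]
wrist_force: [-0.1, 0.5, 1.2]
gripper_width: 0.804
[ 4.89665882e+01  2.14026353e+01 -1.12113436e+01  9.87727571e-03
 -5.73388071e+01  5.19818567e+01] [[0.001, 0.19, -0.982], [0.001, -0.982, -0.19], [-1.0, -0.0, -0.001]]
```

```bash
python3 -m creep '[[0.8,30,-30,-8,0],[0.8,60,-60,-16,0],[0.8,90,-90,-25,0],[0.8,120,-119,-35,0],[0.8,120,-119,-45,0],[0.8,120,-119,-53,0],[0.8,120,-119,-53,0],[0.8,120,-119,-53,0]]'
python3 - <<'E'
from h import *
p=capture('wrist');save(p,'w1');s=sense();print(s['tcp_pos'])
for m in mark_of(p,'spacer'): print(m, px2w(p,*m['centre'],0.0,True))
E
```

```text
time_s: 3.5
tcp_pos: [0.6088, 0.2008, 0.09]
ee_rot: [[0.001, 0.192, -0.981], [0.0, -0.981, -0.192], [-1.0, -0.0, -0.001]]
wrist_force: [0.9, -0.3, 0.4]
gripper_width: 0.799
[0.60902725 0.20105752 0.09048015]
{'centre': [318.7, 238.1], 'confidence': 0.55} [0.60856773 0.20167863 0.        ]
```

View pics/w1.png

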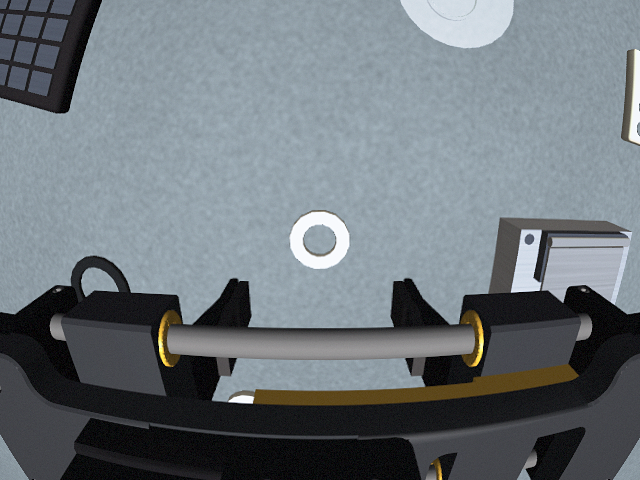

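The ring shows centred between the fingers at (320,240). Descending and gripping.

```bash
python3 - <<'E'
from h import *
p=capture('wrist');hsv=cv2.cvtColor(p['image'],cv2.COLOR_BGR2HSV)
m=((hsv[...,1]<40)&(hsv[...,2]>200)).astype(np.uint8);m[:200]=0;m[280:]=0;m[:,:270]=0;m[:,370:]=0
v,u=np.nonzero(m);W=np.array([px2w(p,x,y,.007,True) for x,y in zip(u,v)]);print((W.max(0)+W.min(0))/2,np.ptp(W,axis=0))
E
python3 -m creep '[[0.8,0,0,-20,0],[0.8,0,0,-40,0],[0.8,0,0,-58,0],[0.8,0,0,-69,0],[0.8,0,0,-69,0],[0.3,0,0,-69,0],[0.3,0,0,-69,0],[0.3,0,0,-69,0]]'
```

```text
[0.60874946 0.20135445 0.007     ] [0.04356741 0.0432823  0.        ]
time_s: 4.45
tcp_pos: [0.6098, 0.2013, 0.0228]
ee_rot: [[0.004, 0.192, -0.981], [0.002, -0.981, -0.192], [-1.0, -0.001, -0.004]]
wrist_force: [-0.1, 0.1, -0.4]
gripper_width: 0.609
```

```bash
python3 -m creep '[[0.3,0,0,-2,0],[0.3,0,0,-2,0],[0.3,0,0,-2,0],[0.3,0,0,-2,0],[0.3,0,0,-2,0],[0.3,0,0,20,0],[0.3,0,0,50,0],[0.3,0,0,80,0]]'
```

```text
time_s: 5.25
tcp_pos: [0.6095, 0.2011, 0.1033]
ee_rot: [[0.003, 0.192, -0.981], [0.001, -0.981, -0.192], [-1.0, -0.001, -0.003]]
wrist_force: [-0.0, 1.0, -0.5]
gripper_width: 0.298
```

Run:
```python
from h import *
p=capture('wrist');save(p,'w2');s=sense();print(s['tcp_pos'],s['gripper_width'])
```

```text
[0.61307913 0.20250301 0.10991309] 0.29943707383659773
```

View pics/w2.png

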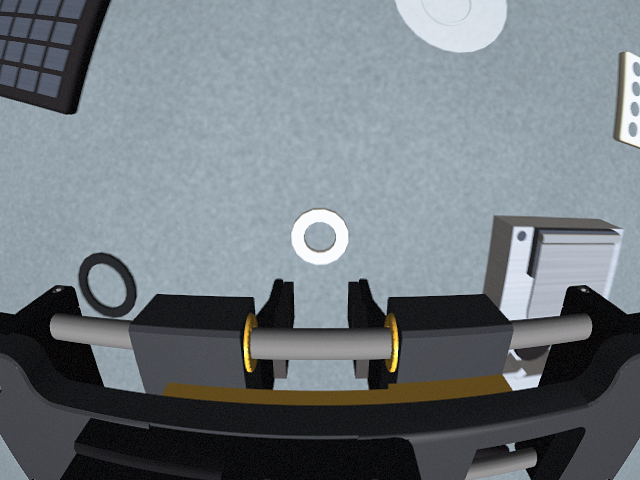

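The ring is still on the bench at (320,237), directly below the fingers, so the grip missed or slipped. Checking the pose readings and retrying from lower, in stages.

```bash
python3 -m creep '[[0.8,-4,-1,-20,0],[0.8,-4,-1,-40,0],[0.8,-4,-1,-60,0],[0.8,-4,-1,-75,0],[0.8,-4,-1,-85,0],[0.8,-4,-1,-89,0],[0.8,-4,-1,-89,0],[0.8,-4,-1,-89,0]]'
python3 - <<'E'
from h import *
s=sense();print(s['tcp_pos'],s['wrist_force'],s['joint_velocities'])
p=capture('wrist');save(p,'w3');s=sense();print(s['tcp_pos'],s['gripper_width'])
E
```

```text
time_s: 6.1
tcp_pos: [0.6097, 0.2018, 0.0217]
ee_rot: [[0.015, 0.194, -0.981], [0.006, -0.981, -0.194], [-1.0, -0.003, -0.016]]
wrist_force: [0.0, 0.3, 0.6]
gripper_width: 0.791
[0.609667   0.20181728 0.02166174] [0.01770469 0.3212363  0.60688128] [-0.02115809 -0.49008764  0.18666157  0.0135411   0.05048349  0.02261998]
[0.60970609 0.2018723  0.02181037] 0.791247662457595
```

View pics/w3.png

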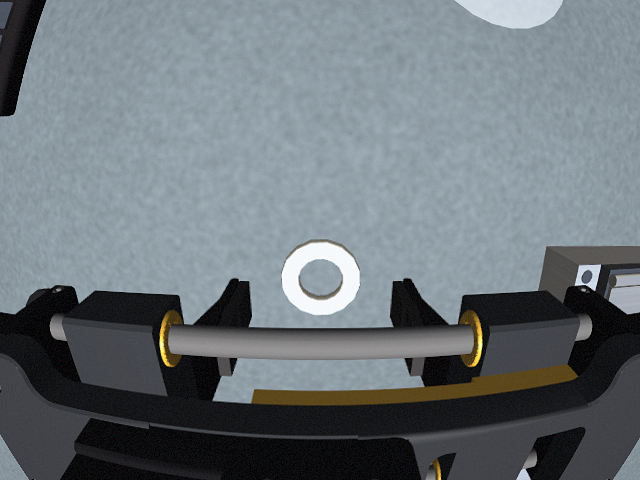

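```bash
python3 -m creep '[[0.35,-1,0,-1,0],[0.35,-1,0,-1,0],[0.35,-1,0,-1,0],[0.35,-1,0,-1,0],[0.35,-1,0,-1,0],[0.35,-1,0,-1,0],[0.35,-1,0,-1,0],[0.35,-1,0,-1,0]]'
python3 - <<'E'
from h import *
p=capture('wrist');save(p,'w4');s=sense();print(s['tcp_pos'],s['gripper_width'])
E
```

```text
time_s: 6.95
tcp_pos: [0.6087, 0.2018, 0.0208]
ee_rot: [[0.015, 0.194, -0.981], [0.006, -0.981, -0.194], [-1.0, -0.003, -0.016]]
wrist_force: [0.8, -0.1, 1.0]
gripper_width: 0.349
[0.60871838 0.20183768 0.02078655] 0.35506471816415175
```

View pics/w4.png

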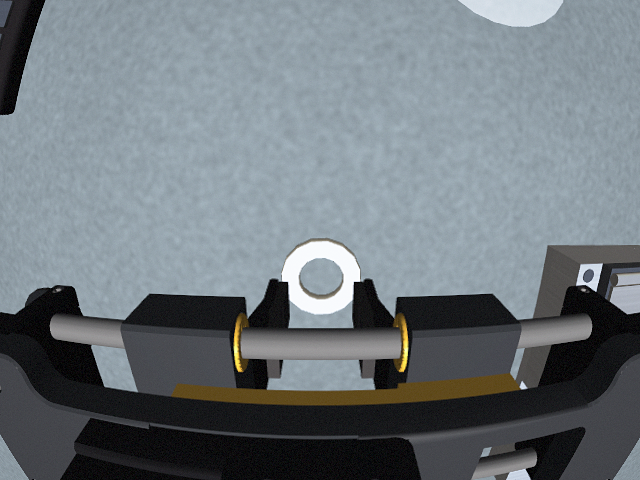

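Run:
```python
from h import *
p=capture('wrist');D=p['z_map'];s=sense()
for u,v in [(278,281),(282,284),(284,290),(285,310),(285,330),(362,283),(365,290),(320,245),(320,308),(288,276),(352,276),(320,276),(320,200)]:
    d=D[v,u];w=px2w(p,u,v,None,True);t=s['ee_rot'].T@(w-s['tcp_pos']);print(u,v,round(float(d),4),w.round(4),'tool',t.round(4))
```

```text
278 281 0.1738 [0.6141 0.2229 0.0329] tool [-0.0119 -0.0196 -0.0095]
282 284 0.1733 [0.6133 0.2207 0.0338] tool [-0.0128 -0.0177 -0.0084]
284 290 0.165 [0.6143 0.2191 0.0423] tool [-0.0213 -0.0159 -0.0092]
285 310 0.1566 [0.6097 0.217  0.0524] tool [-0.0315 -0.0148 -0.0044]
285 330 0.0889 [0.637  0.2156 0.1152] tool [-0.0939 -0.0083 -0.0319]
362 283 0.1747 [0.6205 0.1836 0.0322] tool [-0.0114  0.0201 -0.0082]
365 290 0.1654 [0.6212 0.1834 0.0418] tool [-0.0209  0.0204 -0.009 ]
320 245 0.1942 [0.6281 0.2055 0.0087] tool [ 0.0124  0.0002 -0.0195]
320 308 0.2043 [0.5921 0.1985 0.0087] tool [0.0119 0.0001 0.0171]
288 276 0.1994 [0.6075 0.2191 0.0084] tool [ 0.0126 -0.0171 -0.0019]
352 276 0.2 [0.6139 0.1851 0.0077] tool [ 0.0131  0.0175 -0.0017]
320 276 0.2072 [0.608  0.2016 0.001 ] tool [0.0198 0.0002 0.001 ]
320 200 0.1957 [0.6501 0.2099 0.0007] tool [ 0.0208  0.0002 -0.0418]
```

The wrist depth map shows the visible fingertips about 30 mm higher than the stated tool geometry says: they sit 11 mm behind the reported TCP instead of 19 mm ahead. So the jaws closed above the ring. I'll open and go lower in small steps, watching the force.

```bash
python3 -m creep '[[0.8,0,0,0,0],[0.8,0,0,0,0],[0.8,0,0,0,0],[0.8,0,0,0,0],[0.8,0,0,-5,0],[0.8,0,0,-10,0],[0.8,0,0,-15,0],[0.8,0,0,-15,0]]';python3 -m creep '[[0.8,0,0,-4,0],[0.8,0,0,-8,0],[0.8,0,0,-11,0],[0.8,0,0,-13,0],[0.8,0,0,-14,0],[0.8,0,0,-14,0],[0.8,0,0,-14,0],[0.8,0,0,-14,0]]'
python3 - <<'E'
from h import *
p=capture('wrist');save(p,'w5');s=sense();print(s['tcp_pos'],s['gripper_width'],s['wrist_force'])
E
```

```text
time_s: 7.85
tcp_pos: [0.608, 0.2014, 0.0045]
ee_rot: [[0.013, 0.193, -0.981], [0.005, -0.981, -0.193], [-1.0, -0.003, -0.014]]
wrist_force: [-0.9, -0.1, 0.6]
gripper_width: 0.796
time_s: 8.65
tcp_pos: [0.6079, 0.2014, -0.0093]
ee_rot: [[0.013, 0.193, -0.981], [0.005, -0.981, -0.193], [-1.0, -0.003, -0.014]]
wrist_force: [-0.9, -0.3, 0.5]
gripper_width: 0.801
[ 0.60791885  0.20139372 -0.00935319] 0.8018331197563531 [-0.54200031 -0.54641531  1.376862  ]
```

View pics/w5.png

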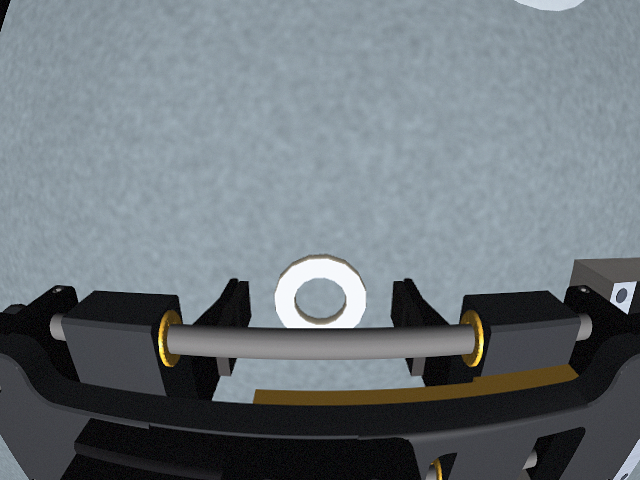

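```bash
python3 -m creep '[[0.3,0,0,0,0],[0.3,0,0,0,0],[0.3,0,0,0,0],[0.3,0,0,0,0],[0.3,0,0,0,0],[0.3,0,0,0,0],[0.3,0,0,0,0],[0.3,0,0,0,0]]'
python3 - <<'E'
from h import *
p=capture('wrist');save(p,'w6');s=sense();print(s['tcp_pos'],s['gripper_width'],s['wrist_force'])
D=p['z_map']
for u,v in [(261,285),(262,290),(380,285),(320,262)]:
    d=D[v,u];w=px2w(p,u,v,None,True);t=s['ee_rot'].T@(w-s['tcp_pos']);print(u,v,round(float(d),4),w.round(4),'tool',t.round(4))
E
```

```text
time_s: 9.5
tcp_pos: [0.608, 0.2014, -0.0093]
ee_rot: [[0.013, 0.193, -0.981], [0.005, -0.981, -0.193], [-1.0, -0.003, -0.014]]
wrist_force: [0.6, 0.1, 0.0]
gripper_width: 0.488
[ 0.60798685  0.20142864 -0.00932353] 0.4913792021007011 [ 0.45750405 -1.3615928   0.43327585]
261 285 0.166 [0.6132 0.2294 0.0105] tool [-0.0197 -0.0265 -0.0108]
262 290 0.1634 [0.6123 0.2284 0.0136] tool [-0.0227 -0.0257 -0.0097]
380 285 0.1671 [0.6232 0.1763 0.0094] tool [-0.0187  0.0276 -0.0104]
320 262 0.1652 [0.6286 0.2052 0.0084] tool [-0.0174  0.0002 -0.0212]
```

View pics/w6.png

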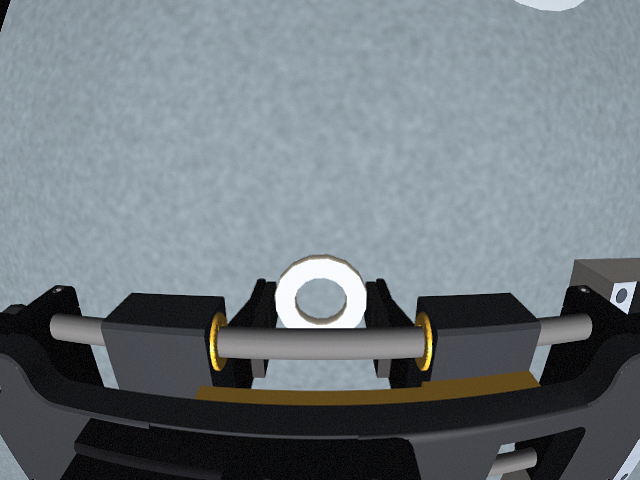

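Gripped at a width of 0.49, with the ring between the pads. Lifting and carrying it to above the pocket.

```bash
python3 -m creep '[[0.3,0,0,20,0],[0.3,0,0,45,0],[0.3,0,-10,75,0],[0.3,-10,-45,100,0],[0.3,-20,-85,110,0],[0.3,-30,-125,110,0],[0.3,-40,-160,110,0],[0.3,-45,-170,110,0]]'
python3 - <<'E'
from h import *
import pickle
p=capture('wrist');save(p,'w7');s=sense();print(s['tcp_pos'],s['gripper_width'],s['ee_rot'].round(3).tolist())
pickle.dump((p,s),open('w7.pkl','wb'))
E
```

```text
time_s: 10.35
tcp_pos: [0.5613, 0.0287, 0.1006]
ee_rot: [[0.011, 0.19, -0.982], [0.005, -0.982, -0.19], [-1.0, -0.003, -0.012]]
wrist_force: [0.1, 0.2, -0.4]
gripper_width: 0.494
[0.5610228  0.02875292 0.10059733] 0.49490876113154203 [[0.011, 0.19, -0.982], [0.005, -0.982, -0.19], [-1.0, -0.003, -0.012]]
```

View pics/w7.png

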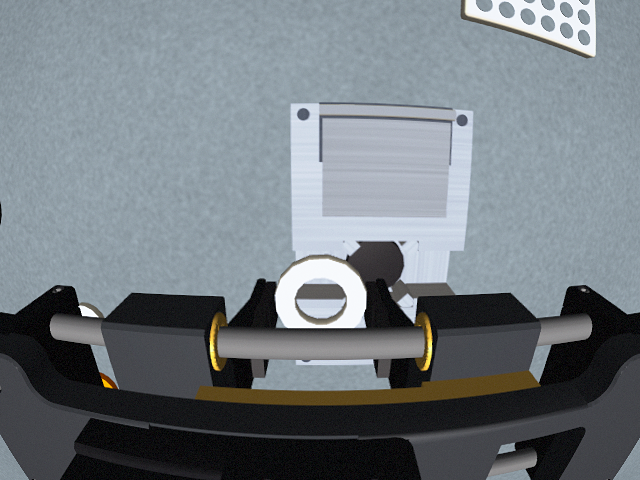

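Run:
```python
from h import *
import pickle
p,s=pickle.load(open('w7.pkl','rb'))
im=p['image'];cv2.imwrite('pics/w7c.png',cv2.resize(im[90:290,270:490],None,fx=3.5,fy=3,interpolation=cv2.INTER_CUBIC))
for (u,v,z) in [(291,103,.036),(473,111,.036),(322,217,.047),(448,217,.047),(293,250,.036),(465,250,.036)]:
    print(u,v,px2w(p,u,v,z,True).round(4),px2w(p,u,v,None,True).round(4))
for u,v in [(310,180),(380,180),(460,180),(305,230),(380,265),(385,150)]: print(px2w(p,u,v,None,True).round(4))
```

```text
291 103 [0.653  0.0651 0.036 ] [0.653  0.0652 0.0351]
473 111 [ 0.6752 -0.0528  0.036 ] [ 0.6809 -0.0672 -0.    ]
322 217 [0.5863 0.0323 0.047 ] [0.584  0.0318 0.0365]
448 217 [ 0.6025 -0.0482  0.047 ] [ 0.6009 -0.0522  0.0369]
293 250 [0.5578 0.0467 0.036 ] [0.5461 0.0473 0.0009]
465 250 [ 0.5804 -0.0722  0.036 ] [ 5.719e-01 -8.940e-02  3.000e-04]
[0.6064 0.044  0.036 ]
[0.6165 0.0019 0.0487]
[ 0.6273 -0.055   0.0345]
[0.5732 0.0412 0.0367]
[ 0.5525 -0.018   0.0181]
[0.6352 0.0026 0.0474]
```

View pics/w7c.png

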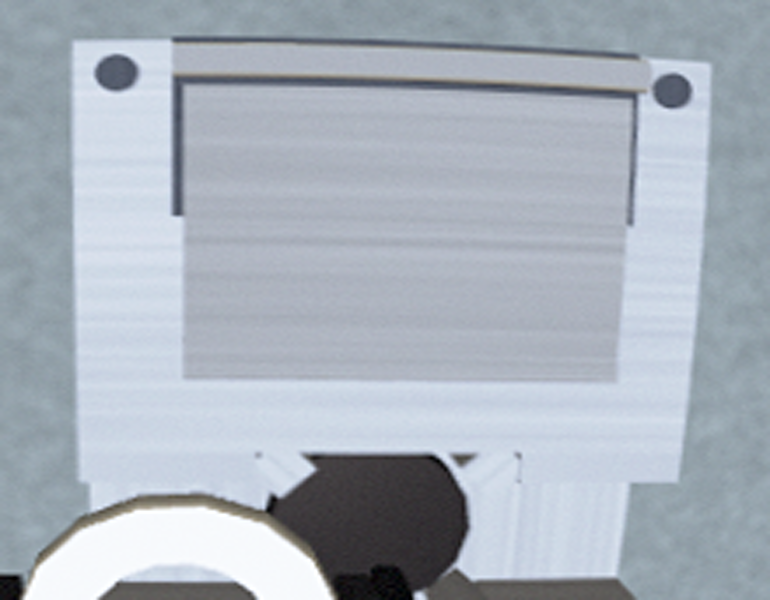

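Run:
```python
from h import *
import pickle
p,s=pickle.load(open('w7.pkl','rb'))
hsv=cv2.cvtColor(p['image'],cv2.COLOR_BGR2HSV)
m=((hsv[...,1]<25)&(hsv[...,2]>225)).astype(np.uint8);m[:253]=0;m[327:]=0;m[:,:274]=0;m[:,368:]=0
z=s['tcp_pos'][2]+.0093+.008
c=max(cv2.findContours(m,cv2.RETR_EXTERNAL,cv2.CHAIN_APPROX_NONE)[0],key=cv2.contourArea)[:,0]
W=np.array([px2w(p,x,y,z,True)[:2] for x,y in c if y<322])
from scipy.optimize import least_squares
o=least_squares(lambda t:np.hypot(W[:,0]-t[0],W[:,1]-t[1])-t[2],[.56,.03,.02],loss='soft_l1',f_scale=.001);print(o.x,s['tcp_pos'], px2w(p,320,262,None,True))
```

```text
[0.56255917 0.02851067 0.0210023 ] [0.5610228  0.02875292 0.10059733] [0.58184893 0.03244004 0.11800741]
```

```bash
python3 -m creep '[[0.3,-5,-20,0,0],[0.3,-11,-40,0,0],[0.3,-11,-44.3,0,0],[0.3,-11,-44.3,-10,0],[0.3,-11,-44.3,-25,0],[0.3,-11,-44.3,-40,0],[0.3,-11,-44.3,-40,0],[0.3,-11,-44.3,-40,0]]'
python3 - <<'E'
from h import *
p=capture('wrist');save(p,'w8');s=sense();print(s['tcp_pos'],s['gripper_width'],s['ee_rot'].round(3).tolist())
E
```

```text
time_s: 11.2
tcp_pos: [0.5504, -0.0147, 0.0601]
ee_rot: [[0.011, 0.191, -0.981], [0.005, -0.982, -0.191], [-1.0, -0.003, -0.011]]
wrist_force: [0.8, 0.0, 0.4]
gripper_width: 0.491
[ 0.55073322 -0.01476572  0.06070941] 0.4905830600221049 [[0.012, 0.191, -0.981], [0.005, -0.982, -0.191], [-1.0, -0.003, -0.013]]
```

View pics/w8.png

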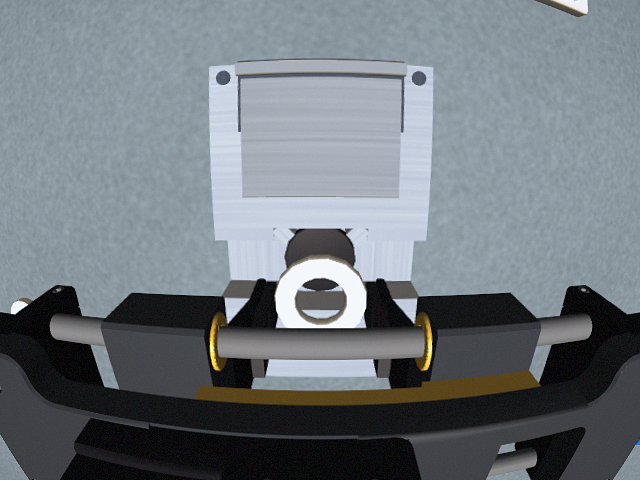

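```bash
python3 -m creep '[[0.3,-0.6,-0.6,-10,0],[0.3,-0.6,-0.6,-20,0],[0.3,-0.6,-0.6,-30,0],[0.3,-0.6,-0.6,-40,0],[0.3,-0.6,-0.6,-46,0],[0.3,-0.6,-0.6,-50,0],[0.3,-0.6,-0.6,-51,0],[0.3,-0.6,-0.6,-51,0]]'
```

```text
time_s: 12.05
tcp_pos: [0.5503, -0.0154, 0.0097]
ee_rot: [[0.012, 0.191, -0.981], [0.005, -0.982, -0.191], [-1.0, -0.003, -0.013]]
wrist_force: [0.2, -0.4, 0.7]
gripper_width: 0.491
```

```bash
python3 -m creep '[[0.3,0,0,-0.7,0],[0.3,0,0,-0.7,0],[0.75,0,0,-0.7,0],[0.75,0,0,-0.7,0],[0.75,0,0,-0.7,0],[0.75,0,0,0,0],[0.75,0,0,30,0],[0.75,0,0,60,0]]';python3 - <<'E'
from h import *
p=capture('wrist');save(p,'w9');s=sense();print(s['tcp_pos'],s['gripper_width'],s['ee_rot'].round(3).tolist())
E
```

```text
time_s: 12.85
tcp_pos: [0.5495, -0.0156, 0.0696]
ee_rot: [[0.009, 0.191, -0.982], [0.004, -0.982, -0.191], [-1.0, -0.003, -0.01]]
wrist_force: [1.2, 0.8, 0.9]
gripper_width: 0.744
[ 0.55360369 -0.01507801  0.07556987] 0.7510961115204807 [[0.021, 0.193, -0.981], [0.006, -0.981, -0.193], [-1.0, -0.002, -0.021]]
```

View pics/w9.png

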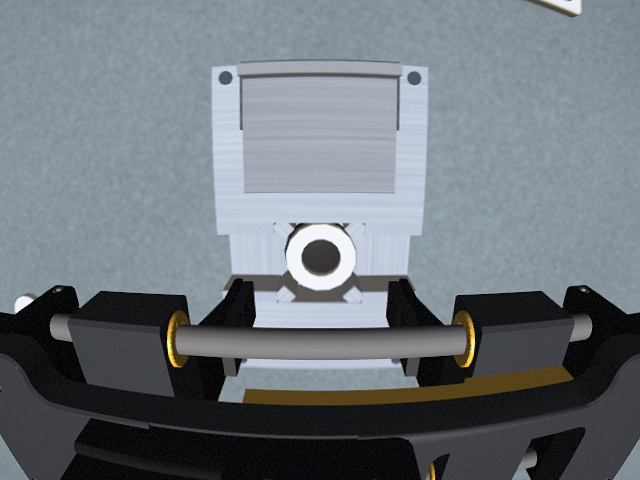

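Spacer is lying in the pocket, concentric at (321,256). Next, the white disc.

```bash
python3 -m creep '[[0.75,-10,30,0,0],[0.75,-30,70,0,0],[0.75,-50,110,0,0],[0.75,-75,150,0,0],[0.75,-95,190,0,0],[0.75,-115,225,0,0],[0.75,-122,248,0,0],[0.75,-122,248,0,0]]';python3 - <<'E'
from h import *
p=capture('wrist');save(p,'w10');s=sense();print(s['tcp_pos'],s['gripper_width'],s['ee_rot'].round(3).tolist())
hsv=cv2.cvtColor(p['image'],cv2.COLOR_BGR2HSV)
m=((hsv[...,1]<25)&(hsv[...,2]>225)).astype(np.uint8);m[:180]=0;m[325:]=0;m[:,:250]=0;m[:,390:]=0
c=max(cv2.findContours(m,cv2.RETR_EXTERNAL,cv2.CHAIN_APPROX_NONE)[0],key=cv2.contourArea)[:,0]
W=np.array([px2w(p,x,y,.008,True)[:2] for x,y in c])
print(cv2.minEnclosingCircle(W.astype(np.float32)),W.mean(0))
E
```

```text
time_s: 13.7
tcp_pos: [0.4312, 0.2357, 0.076]
ee_rot: [[0.022, 0.197, -0.98], [0.007, -0.98, -0.197], [-1.0, -0.003, -0.023]]
wrist_force: [-0.4, 0.1, 1.2]
gripper_width: 0.749
[0.431238   0.23418564 0.07572446] 0.7520322696232528 [[0.021, 0.196, -0.98], [0.006, -0.981, -0.196], [-1.0, -0.002, -0.022]]
((0.43291381001472473, 0.2341344803571701), 0.0218147374689579) [0.43318411 0.23425371]
```

View pics/w10.png

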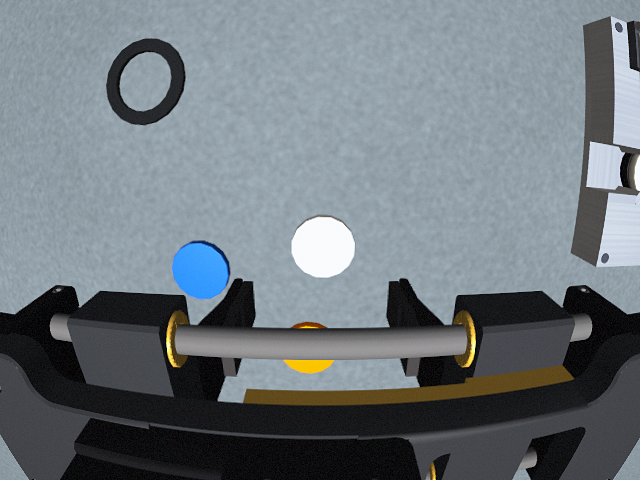

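```bash
python3 -m creep '[[0.75,2,0,-20,0],[0.75,2,0,-42,0],[0.75,2,0,-62,0],[0.75,2,0,-76,0],[0.75,2,0,-82,0],[0.75,2,0,-84.5,0],[0.75,2,0,-84.5,0],[0.75,2,0,-84.5,0]]';python3 -m creep '[[0.3,0,0,0,0],[0.3,0,0,0,0],[0.3,0,0,0,0],[0.3,0,0,0,0],[0.3,0,0,0,0],[0.3,0,0,0,0],[0.3,0,0,0,0],[0.3,0,0,0,0]]'
```

```text
time_s: 14.55
tcp_pos: [0.4338, 0.2344, -0.0081]
ee_rot: [[0.022, 0.195, -0.98], [0.007, -0.981, -0.195], [-1.0, -0.003, -0.023]]
wrist_force: [0.3, -0.2, -0.5]
gripper_width: 0.754
time_s: 15.35
tcp_pos: [0.4339, 0.2346, -0.0079]
ee_rot: [[0.022, 0.196, -0.98], [0.007, -0.981, -0.195], [-1.0, -0.003, -0.023]]
wrist_force: [-1.2, 0.1, 5.3]
gripper_width: 0.499
```

```bash
python3 -m creep '[[0.3,0,0,20,0],[0.3,0,0,50,0],[0.3,5,-15,75,0],[0.3,20,-50,85,0],[0.3,40,-90,85,0],[0.3,55,-125,85,0],[0.3,60,-130,85,0],[0.3,60,-130,85,0]]';python3 -m creep '[[0.3,15,-35,0,0],[0.3,30,-70,0,0],[0.3,45,-100,0,0],[0.3,58,-120,0,0],[0.3,58,-120,0,0],[0.3,58,-120,0,0],[0.3,58,-120,0,0],[0.3,58,-120,0,0]]';python3 - <<'E'
from h import *
p=capture('wrist');save(p,'w11');s=sense();print(s['tcp_pos'],s['gripper_width'],s['ee_rot'].round(3).tolist(),s['wrist_force'])
z=s['tcp_pos'][2]+.0079+.008
hsv=cv2.cvtColor(p['image'],cv2.COLOR_BGR2HSV)
m=((hsv[...,1]<25)&(hsv[...,2]>225)).astype(np.uint8);m[:253]=0;m[325:]=0;m[:,:260]=0;m[:,380:]=0
c=max(cv2.findContours(m,cv2.RETR_EXTERNAL,cv2.CHAIN_APPROX_NONE)[0],key=cv2.contourArea)[:,0]
W=np.array([px2w(p,x,y,z,True)[:2] for x,y in c if y<320])
from scipy.optimize import least_squares
o=least_squares(lambda t:np.hypot(W[:,0]-t[0],W[:,1]-t[1])-.022,[.55,-.01],loss='soft_l1',f_scale=.001);print(o.x)
E
```

```text
time_s: 16.15
tcp_pos: [0.4942, 0.1035, 0.0767]
ee_rot: [[0.022, 0.193, -0.981], [0.007, -0.981, -0.193], [-1.0, -0.003, -0.023]]
wrist_force: [0.3, -0.3, -0.8]
gripper_width: 0.493
time_s: 16.95
tcp_pos: [0.5517, -0.0154, 0.0767]
ee_rot: [[0.022, 0.195, -0.981], [0.007, -0.981, -0.195], [-1.0, -0.003, -0.023]]
wrist_force: [0.1, -0.7, 0.1]
gripper_width: 0.488
[ 0.55178159 -0.01546434  0.07673235] 0.49133219501611525 [[0.022, 0.195, -0.981], [0.007, -0.981, -0.195], [-1.0, -0.003, -0.023]] [-0.1327906  -0.24701344  0.54891895]
[ 0.54997038 -0.01613162]
```

View pics/w11.png

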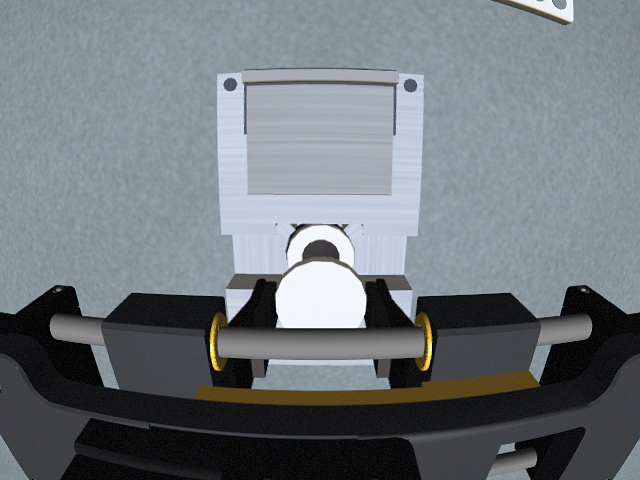

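```bash
python3 -m creep '[[0.3,1.2,0.3,-10,0],[0.3,1.2,0.3,-25,0],[0.3,1.2,0.3,-38,0],[0.3,1.2,0.3,-48,0],[0.3,1.2,0.3,-54,0],[0.3,1.2,0.3,-57,0],[0.3,1.2,0.3,-57.5,0],[0.3,1.2,0.3,-57.5,0]]'
```

```text
time_s: 17.8
tcp_pos: [0.5533, -0.0151, 0.0196]
ee_rot: [[0.023, 0.195, -0.981], [0.007, -0.981, -0.195], [-1.0, -0.003, -0.024]]
wrist_force: [-0.2, 0.0, -1.0]
gripper_width: 0.489
```

```bash
python3 -m creep '[[0.3,0,0,-1.2,0],[0.3,0,0,-1.2,0],[0.75,0,0,-1.2,0],[0.75,0,0,-1.2,0],[0.75,0,0,-1,0],[0.75,0,0,30,0],[0.75,0,0,55,0],[0.75,0,0,60,0]]';python3 - <<'E'
from h import *
p=capture('wrist');save(p,'w12');s=sense();print(s['tcp_pos'],s['gripper_width'],s['ee_rot'].round(3).tolist(),s['wrist_force'])
for u,v in [(300,255),(320,255),(340,255),(320,235),(320,275)]: print(px2w(p,u,v,None,True).round(4))
E
```

```text
time_s: 18.6
tcp_pos: [0.5556, -0.0147, 0.0828]
ee_rot: [[0.029, 0.195, -0.98], [0.008, -0.981, -0.195], [-1.0, -0.003, -0.03]]
wrist_force: [0.1, 0.1, 1.1]
gripper_width: 0.746
[ 0.55486924 -0.014782    0.08204373] 0.7485788833841448 [[0.027, 0.195, -0.98], [0.008, -0.981, -0.195], [-1.0, -0.003, -0.029]] [ 0.70485604 -0.34958939  0.07467885]
[ 0.5559 -0.0019  0.0348]
[ 0.5581 -0.0143  0.0339]
[ 0.5607 -0.0266  0.0342]
[ 0.5709 -0.0117  0.0339]
[ 0.5451 -0.0168  0.0345]
```

View pics/w12.png

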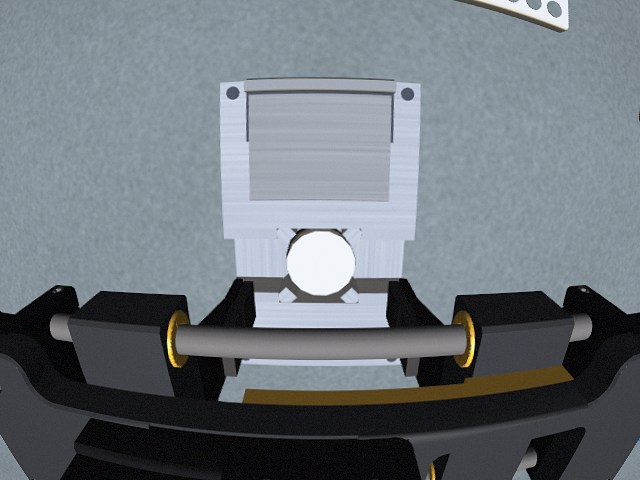

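Disc lies flat in the pocket: depth reads z ≈ 0.034, and it is concentric at (321,263). Now to the cover, turning the gripper by -1.82 rad.

```bash
python3 -m creep '[[0.7,-5,-20,0,-0.13],[0.7,-15,-45,5,-0.26],[0.7,-25,-70,10,-0.39],[0.7,-35,-95,15,-0.52],[0.7,-45,-120,20,-0.65],[0.7,-55,-145,20,-0.78],[0.7,-60,-160,20,-0.9],[0.7,-60,-165,20,-0.92]]';python3 -m creep '[[0.7,-5,-20,0,-0.13],[0.7,-15,-45,0,-0.26],[0.7,-25,-70,0,-0.39],[0.7,-32,-90,0,-0.52],[0.7,-40,-110,0,-0.65],[0.7,-40,-110,0,-0.78],[0.7,-40,-110,0,-0.9],[0.7,-40,-110,0,-0.9]]';python3 - <<'E'
from h import *
p=capture('wrist');save(p,'w13');s=sense();print(s['tcp_pos'],s['joints'],s['ee_rot'].round(3).tolist(),s['wrist_force'])
import pickle;pickle.dump((p,s),open('w13.pkl','wb'))
E
```

```text
time_s: 19.45
tcp_pos: [0.4933, -0.1808, 0.1009]
ee_rot: [[0.021, -0.664, -0.747], [-0.016, -0.747, 0.664], [-1.0, -0.002, -0.026]]
wrist_force: [-1.0, 0.1, -0.0]
gripper_width: 0.701
time_s: 20.25
tcp_pos: [0.4533, -0.2905, 0.1001]
ee_rot: [[-0.001, -0.999, 0.054], [-0.026, 0.054, 0.998], [-1.0, -0.0, -0.026]]
wrist_force: [-0.5, -0.7, -0.6]
gripper_width: 0.701
[ 0.45336049 -0.29040375  0.10023333] [-14.488033    19.71778081 -21.85057961   1.95576865 -48.12013268
  10.21199262] [[-0.001, -0.999, 0.052], [-0.026, 0.052, 0.998], [-1.0, -0.001, -0.026]] [-0.59671767  0.1181554  -0.30366553]
```

View pics/w13.png

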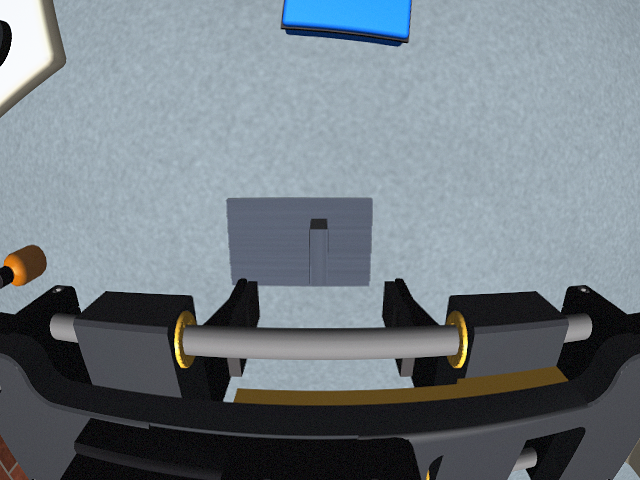

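Run:
```python
from h import *
import pickle
p,s=pickle.load(open('w13.pkl','rb'))
q=[(227,198),(372.5,198),(370,286),(230.5,285.5)]
W=np.array([px2w(p,*c,.004,True) for c in q]);print(W.round(4).tolist(),'mean',W.mean(0))
f=(W[0]+W[3])/2;b=(W[1]+W[2])/2;print('len',np.linalg.norm(f-b),'yaw',np.arctan2(*(f-b)[1::-1]))
for c in [(310,230),(327.5,230),(310,280),(327.5,280)]: print(px2w(p,*c,.038,True).round(4),px2w(p,c[0]+ (2 if c[0]<318 else -2),c[1],None,True).round(4))
y=s['ee_rot'][:,1];print('jaw yaw',np.degrees(np.arctan2(y[1],y[0])))
cv2.imwrite('pics/w13c.png',cv2.resize(p['image'][180:300,210:390],None,fx=4.4,fy=4.4,interpolation=cv2.INTER_CUBIC))
```

```text
[[0.5209, -0.3277, 0.004], [0.4123, -0.3214, 0.004], [0.4155, -0.2513, 0.004], [0.5268, -0.2572, 0.004]] mean [ 0.46886573 -0.28941118  0.004     ]
len 0.1101224825915862 yaw -0.055733372712193016
[ 0.4585 -0.3079  0.038 ] [ 0.4572 -0.3077  0.0378]
[ 0.447  -0.3072  0.038 ] [ 0.4483 -0.3074  0.0383]
[ 0.4607 -0.2727  0.038 ] [ 0.4593 -0.2729  0.0386]
[ 0.4488 -0.2721  0.038 ] [ 0.4501 -0.2721  0.0378]
jaw yaw 177.0260870307344
```

View pics/w13c.png

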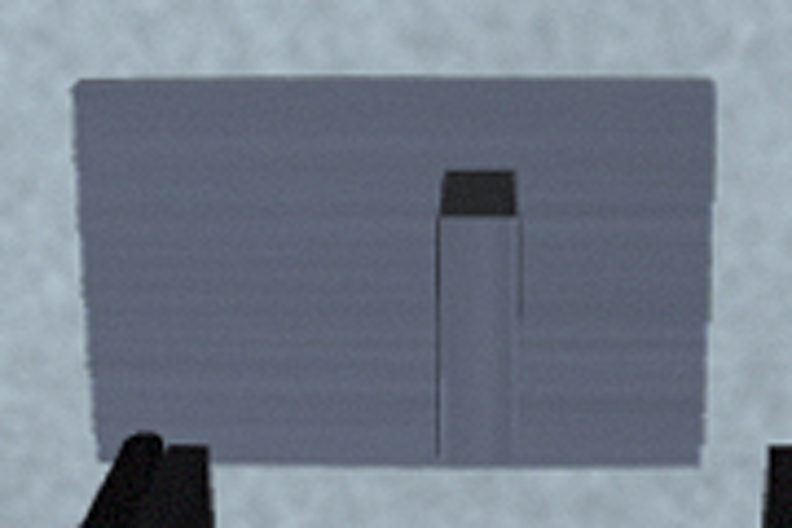

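```bash
python3 -m creep '[[0.7,0.5,1,-25,0],[0.7,0.5,1,-50,0],[0.7,0.5,1,-72,0],[0.7,0.5,1,-88,0],[0.7,0.5,1,-97,0],[0.7,0.5,1,-102,0],[0.7,0.5,1,-102,0],[0.7,0.5,1,-102,0]]';python3 -m creep '[[0,0,0,0,0],[0,0,0,0,0],[0,0,0,0,0],[0,0,0,0,0],[0,0,0,0,0],[0,0,0,0,0],[0,0,0,0,0],[0,0,0,0,0]]';python3 -m creep '[[0,0,0,0,0],[0,0,0,0,0],[0,0,0,0,0],[0,0,0,0,0],[0,0,0,0,0],[0,0,0,0,0],[0,0,0,0,0],[0,0,0,0,0]]';python3 - <<'E'
from h import *
p=capture('wrist');save(p,'w14');s=sense();print(s['tcp_pos'],s['joints'],s['ee_rot'].round(3).tolist(),s['wrist_force'])
E
```

```text
time_s: 21.1
tcp_pos: [0.4545, -0.2895, -0.0011]
ee_rot: [[0.0, -0.999, 0.051], [-0.027, 0.051, 0.998], [-1.0, -0.002, -0.026]]
wrist_force: [0.3, 0.2, -0.3]
gripper_width: 0.698
time_s: 21.9
tcp_pos: [0.4545, -0.2896, -0.0011]
ee_rot: [[0.0, -0.999, 0.051], [-0.027, 0.051, 0.998], [-1.0, -0.002, -0.026]]
wrist_force: [0.2, 0.5, -0.4]
gripper_width: 0.137
time_s: 22.7
tcp_pos: [0.4545, -0.2895, -0.0012]
ee_rot: [[0.0, -0.999, 0.051], [-0.027, 0.051, 0.998], [-1.0, -0.002, -0.026]]
wrist_force: [0.2, -0.6, 0.5]
gripper_width: 0.14
[ 0.45455066 -0.28953413 -0.00114574] [-14.36268676  28.05066683 -27.55723673   2.62130151 -34.01532212
   9.28172685] [[0.0, -0.999, 0.051], [-0.027, 0.051, 0.998], [-1.0, -0.002, -0.026]] [-0.04434839 -0.65239143  0.01990507]
```

View pics/w14.png

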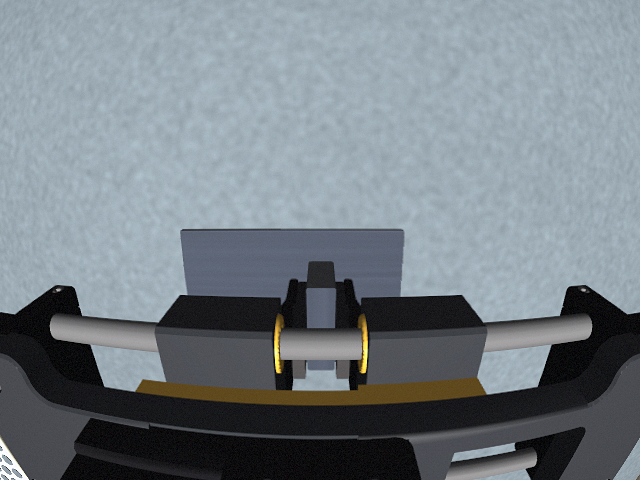

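Rib gripped (0.14 ≈ 12 mm). Lifting and carrying to just behind the leaf.

```bash
python3 -m creep '[[0,0,0,10,0],[0,0,0,25,0],[0,0,0,45,0],[0,5,15,65,0.03],[0,10,40,80,0.06],[0,18,70,85,0.09],[0,22,90,85,0.11],[0,23,95,85,0.12]]';python3 -m creep '[[0,5,25,0,0.02],[0,12,55,0,0.05],[0,20,85,0,0.08],[0,27,115,0,0.1],[0,34,140,0,0.115],[0,38,160,0,0.122],[0,41,171,0,0.122],[0,41,171,0,0.122]]';python3 - <<'E'
from h import *
import pickle
p=capture('wrist');save(p,'w15');s=sense();print(s['tcp_pos'],s['joints'],s['ee_rot'].round(3).tolist(),s['wrist_force'],s['moment'])
pickle.dump((p,s),open('w15.pkl','wb'))
q=capture('scene');cv2.imwrite('pics/s15.png',cv2.resize(q['image'][180:330,250:450],None,fx=4,fy=4,interpolation=cv2.INTER_CUBIC))
E
```

```text
time_s: 23.55
tcp_pos: [0.4778, -0.1929, 0.0847]
ee_rot: [[0.005, -0.997, -0.072], [-0.026, -0.072, 0.997], [-1.0, -0.003, -0.026]]
wrist_force: [0.1, 0.0, -1.1]
gripper_width: 0.132
time_s: 24.35
tcp_pos: [0.5192, -0.0214, 0.0847]
ee_rot: [[0.008, -0.981, -0.194], [-0.025, -0.194, 0.981], [-1.0, -0.003, -0.026]]
wrist_force: [-0.7, 0.4, -1.0]
gripper_width: 0.128
[ 0.51865013 -0.02211288  0.08460927] [ 16.44639672  19.36967623 -25.34764443   2.12863701 -45.31849299
  -6.81973138] [[0.007, -0.981, -0.193], [-0.025, -0.193, 0.981], [-1.0, -0.002, -0.026]] [-0.38074383 -0.89018187 -2.02404247] [ 0.13139159 -0.01521648 -0.02101077]
```

View pics/w15.png

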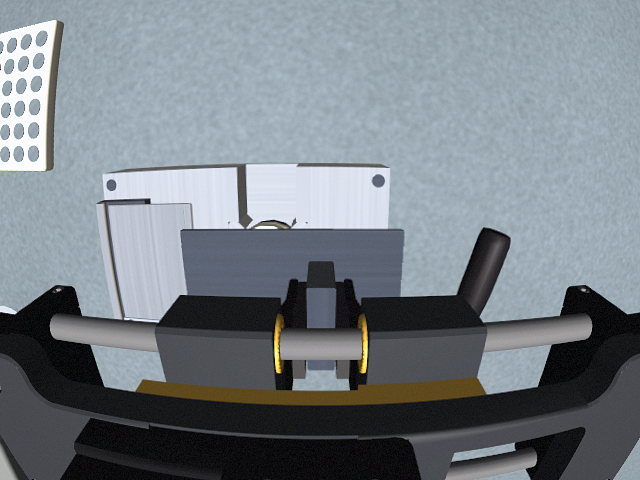

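View pics/s15.png

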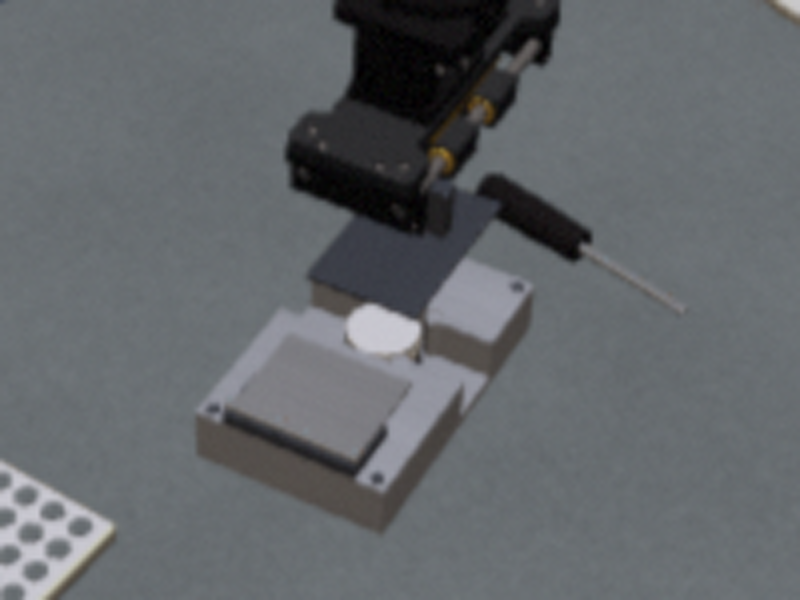

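```bash
python3 -m creep '[[0,0,-0.8,-10,0],[0,0,-0.8,-22,0],[0,0,-0.8,-33,0],[0,0,-0.8,-41,0],[0,0,-0.8,-45,0],[0,0,-0.8,-47,0],[0,0,-0.8,-47.5,0],[0,0,-0.8,-47.5,0]]';python3 - <<'E'
from h import *
s=sense();print(s['tcp_pos'],s['wrist_force'])
q=capture('scene');cv2.imwrite('pics/s16.png',cv2.resize(q['image'][200:330,270:430],None,fx=5,fy=4.5,interpolation=cv2.INTER_CUBIC))
p=capture('wrist');save(p,'w16')
for u,v in [(190,238),(390,238),(300,238),(210,250),(150,250)]: print(u,v,px2w(p,u,v,None,True).round(4))
E
```

```text
time_s: 25.25
tcp_pos: [0.5187, -0.0233, 0.0373]
ee_rot: [[0.008, -0.981, -0.192], [-0.025, -0.192, 0.981], [-1.0, -0.003, -0.026]]
wrist_force: [0.2, 0.5, -1.3]
gripper_width: 0.139
[ 0.51871772 -0.02328149  0.03727821] [ 0.20825148  0.53822806 -1.27994864]
190 238 [ 0.5867 -0.0403  0.0426]
390 238 [ 0.4911 -0.0592  0.0433]
300 238 [ 0.533  -0.0511  0.0436]
210 250 [ 0.5754 -0.0366  0.0436]
150 250 [ 0.6061 -0.0315  0.0476]
```

View pics/w16.png

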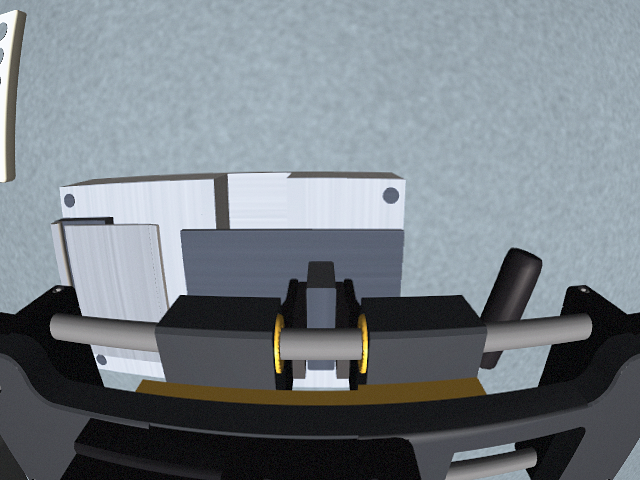

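View pics/s16.png

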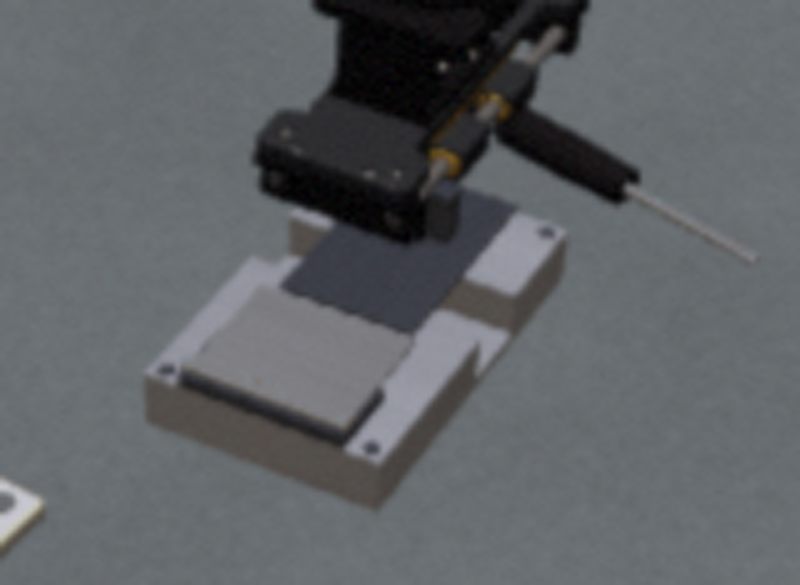

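Cover is level, about 2.5 mm over the bed, with its front edge just short of the leaf. Lowering 1.5 mm and sliding half the way.

```bash
python3 -m creep '[[0,0,0,-1,0],[0,0,0,-1.7,0],[0,4,0.7,-1.7,0],[0,9,1.6,-1.7,0],[0,14,2.6,-1.7,0],[0,19.6,3.7,-1.7,0],[0,19.6,3.7,-1.7,0],[0,19.6,3.7,-1.7,0]]';python3 - <<'E'
from h import *
s=sense();print(s['tcp_pos'],s['wrist_force'])
q=capture('scene');cv2.imwrite('pics/s17.png',cv2.resize(q['image'][200:330,270:430],None,fx=5,fy=4.5,interpolation=cv2.INTER_CUBIC))
p=capture('wrist');save(p,'w17')
for u,v in [(190,238),(390,238),(300,238),(130,250),(150,250)]: print(u,v,px2w(p,u,v,None,True).round(4))
E
```

```text
time_s: 26.15
tcp_pos: [0.5383, -0.0195, 0.0356]
ee_rot: [[0.007, -0.981, -0.192], [-0.025, -0.192, 0.981], [-1.0, -0.002, -0.026]]
wrist_force: [-0.4, -0.3, -1.8]
gripper_width: 0.136
[ 0.5383327  -0.01952908  0.03557398] [-0.38527771 -0.30483872 -1.76097596]
190 238 [ 0.6034 -0.0394  0.0489]
390 238 [ 0.51   -0.0551  0.0396]
300 238 [ 0.5524 -0.047   0.0401]
130 250 [ 0.6357 -0.0266  0.0484]
150 250 [ 0.6245 -0.0288  0.0478]
```

View pics/w17.png

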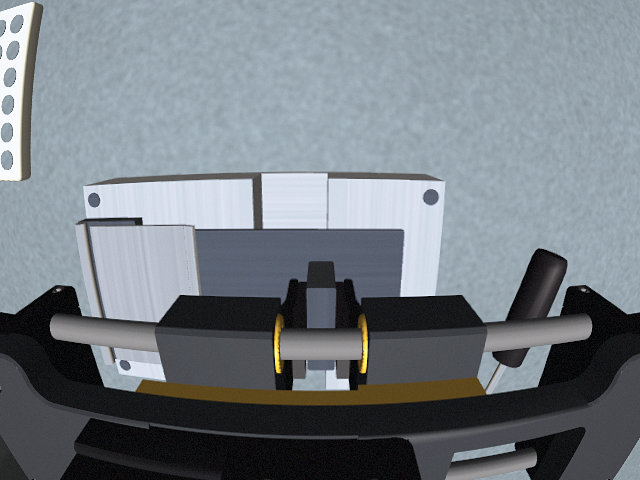

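View pics/s17.png

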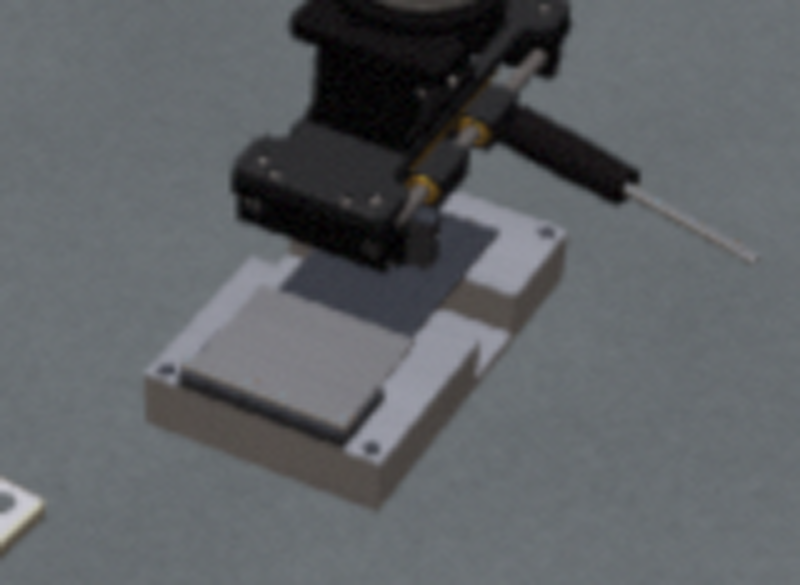

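The front edge is under the leaf, and the leaf is still flat. Continuing to the stop.

```bash
python3 -m creep '[[0,4,0.7,0,0],[0,8,1.5,0,0],[0,12,2.2,0,0],[0,15,2.8,0,0],[0,17.5,3.3,0,0],[0,19.5,3.7,0,0],[0,19.5,3.7,0,0],[0,19.5,3.7,0,0]]'
```

```text
time_s: 27.05
tcp_pos: [0.5574, -0.016, 0.0355]
ee_rot: [[0.007, -0.981, -0.192], [-0.025, -0.192, 0.981], [-1.0, -0.002, -0.026]]
wrist_force: [0.6, -0.5, -1.0]
gripper_width: 0.138
```

```bash
python3 -m creep '[[0,1,0.2,0,0],[0,1.5,0.3,0,0],[0,2,0.4,0,0],[0,2.5,0.5,0,0],[0,2.5,0.5,0,0],[0,2.5,0.5,0,0],[0,2.5,0.5,0,0],[0,2.5,0.5,0,0]]';python3 -m creep '[[0,0,0,-0.5,0],[0,0,0,-0.5,0],[0,0,0,-1,0],[0,0,0,-1,0],[0,0,0,-1,0],[0,0,0,-1,0],[0,0,0,-1,0],[0,0,0,-1,0]]'
python3 - <<'E'
from h import *
s=sense();print(s['tcp_pos'],s['wrist_force'])
q=capture('scene');cv2.imwrite('pics/s18.png',cv2.resize(q['image'][200:330,270:430],None,fx=5,fy=4.5,interpolation=cv2.INTER_CUBIC))
p=capture('wrist');save(p,'w18')
for u,v in [(390,238),(300,238),(360,250),(230,250),(180,250)]: print(u,v,px2w(p,u,v,None,True).round(4))
E
```

```text
time_s: 27.85
tcp_pos: [0.5599, -0.0154, 0.0355]
ee_rot: [[0.007, -0.981, -0.192], [-0.025, -0.192, 0.981], [-1.0, -0.002, -0.026]]
wrist_force: [-0.8, -0.4, -2.3]
gripper_width: 0.136
time_s: 28.65
tcp_pos: [0.5599, -0.0155, 0.0348]
ee_rot: [[0.007, -0.981, -0.192], [-0.025, -0.192, 0.981], [-1.0, -0.002, -0.026]]
wrist_force: [-2.5, 0.2, 4.2]
gripper_width: 0.138
[ 0.55985936 -0.01546725  0.03483078] [-2.54577673  0.15060916  4.17550727]
390 238 [ 0.5319 -0.0511  0.0394]
300 238 [ 0.5741 -0.0432  0.0407]
360 250 [ 0.5449 -0.0425  0.0395]
230 250 [ 0.6052 -0.033   0.0473]
180 250 [ 0.6301 -0.0279  0.047 ]
```

View pics/w18.png

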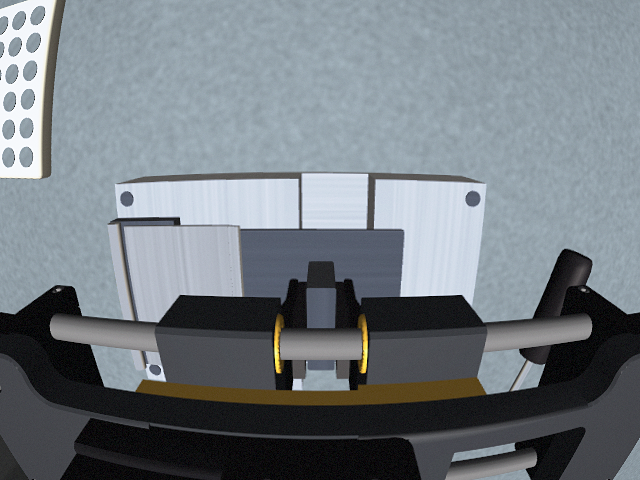

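```bash
python3 -m creep '[[0,0,0,-0.4,0],[0,0,0,-0.6,0],[0,0,0,-0.6,0],[0,0,0,-0.6,0],[0,0,0,-0.6,0],[0,0,0,-0.6,0],[0,0,0,-0.6,0],[0,0,0,-0.6,0]]'
python3 - <<'E'
from h import *
F=[]
p=capture('wrist');
for i in range(3):
    s=sense();F.append(s['wrist_force']);q=capture('scene')
print(s['tcp_pos'],np.round(F,1).tolist(),s['gripper_width'])
J=lambda w:(np.array([[.9824,.1869],[-.1869,.9824]])@(np.array(w[:2])-[.5514,-.0158])*1000).round(1)
for c in [(404,230),(241,230)]: print(c,J(px2w(p,*c,.040,True)))
print('bed corners',J(px2w(p,116.5,183,.036,True)),J(px2w(p,487,184,.036,True)))
for u,v in [(180,250),(220,250),(230,235),(160,270)]: print('leaf z',px2w(p,u,v,None,True)[2].round(4))
cv2.imwrite('pics/s19.png',cv2.resize(q['image'][200:330,270:430],None,fx=5,fy=4.5,interpolation=cv2.INTER_CUBIC))
cv2.imwrite('pics/w19.png',p['image'])
E
```

```text
time_s: 29.55
tcp_pos: [0.5599, -0.0155, 0.0348]
ee_rot: [[0.007, -0.981, -0.192], [-0.026, -0.192, 0.981], [-1.0, -0.002, -0.026]]
wrist_force: [-3.5, 1.1, 6.6]
gripper_width: 0.137
[ 0.55990395 -0.01545774  0.03485919] [[-2.5, 1.6, 7.8], [-2.3, 0.5, 7.0], [-2.5, 0.8, 6.5]] 0.13802305252586225
(404, 230) [-32.3 -35.2]
(241, 230) [ 45.5 -34.8]
bed corners [113.9 -59. ] [-75.6 -58.5]
leaf z 0.0481
leaf z 0.046
leaf z 0.048
leaf z 0.0482
```

View pics/s19.png

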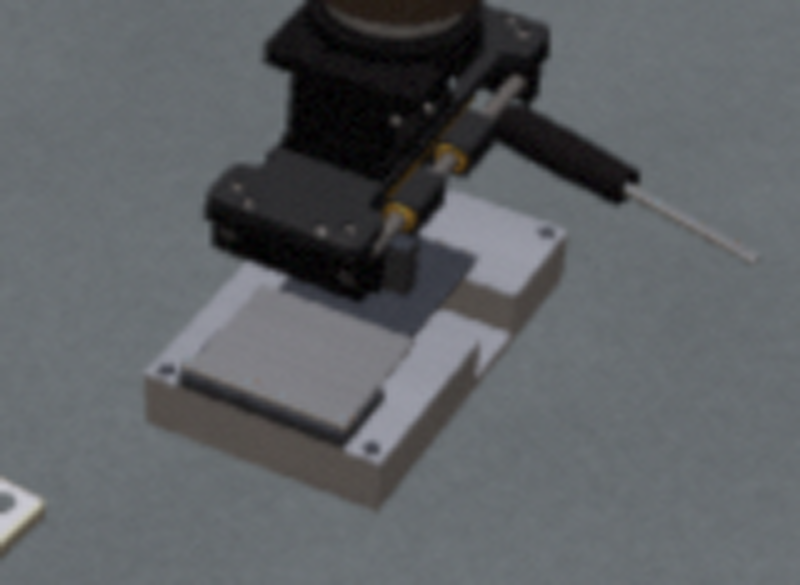

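View pics/w19.png

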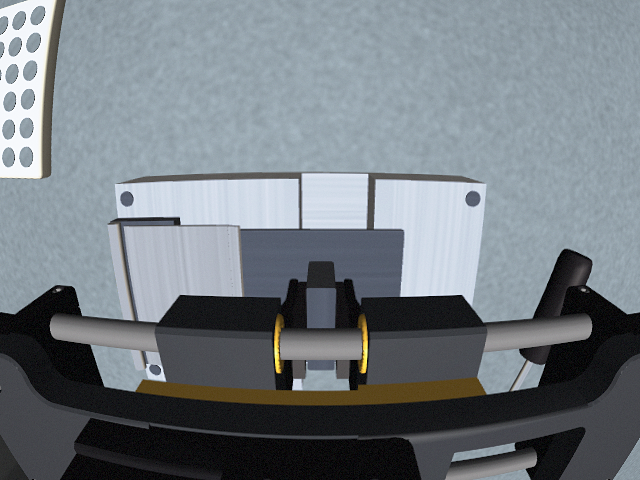

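Rear corner reads jig (-32, -35), so the front edge is at about 78, centred, with the leaf down. Raising the push a little.

```bash
python3 -m creep '[[0,0,0,-0.6,0],[0,0,0,-0.9,0],[0,0,0,-0.9,0],[0,0,0,-0.9,0],[0,0,0,-0.9,0],[0,0,0,-0.9,0],[0,0,0,-0.9,0],[0,0,0,-0.9,0]]'
python3 - <<'E'
from h import *
F=[]
for i in range(4):
    p=capture('wrist');s=sense();F.append(s['wrist_force'])
print(s['tcp_pos'],s['ee_rot'].round(3).tolist(),np.round(F,1).tolist(),s['gripper_width'])
for u,v in [(390,238),(340,238),(270,238),(180,250)]: print('z',px2w(p,u,v,None,True)[2].round(4))
E
```

```text
time_s: 30.55
tcp_pos: [0.5599, -0.0154, 0.0348]
ee_rot: [[0.007, -0.981, -0.192], [-0.026, -0.193, 0.981], [-1.0, -0.002, -0.027]]
wrist_force: [-3.7, 0.8, 8.7]
gripper_width: 0.135
[ 0.55987334 -0.01545308  0.03483757] [[0.007, -0.981, -0.192], [-0.026, -0.193, 0.981], [-1.0, -0.002, -0.027]] [[-4.2, 1.1, 7.7], [-4.1, 1.5, 8.2], [-3.0, 1.0, 9.1], [-3.8, 1.2, 8.8]] 0.13485400639939688
z 0.0399
z 0.0396
z 0.0408
z 0.0472
```

```bash
python3 -c "
from station import *
print(finish_job())"
```

```text
the job is handed in; nothing more can be done
None
```

I placed the spacer and then the white top disc in the pocket, and slid the cover under the leaf to the stop by its rib. The job was handed in at about 30.6 s, with the rib still gripped and the cover pressed down. `finish_job()` gave no verdict.

**Last checks:**
- **Disc:** its top read about 34 mm in the jig, 2 mm below the bed, and it was concentric with the pocket. I checked this just before the cover went on, which now hides both parts.
- **Cover:** its upper face read 40 mm, so it is flat on the bed. The front edge was at about jig x 78, centred, with yaw within about 0.01 rad of the jig.
- **Leaf:** it lay flat in the pictures.
- **Push:** the wrist force was about 8.5 N, so with the cover's own weight the contact is about 10 N. A sideways force of about 4 N against the stop or from friction remained.
- **Bystanders:** I saw no contact with any of them and did not re-measure their positions.

**What failed or disagreed:**
- **First two grasps of the spacer closed on air.** The wrist depth map shows the fingertips about 30 mm further back than the notes say, 11 mm behind the reported TCP where the notes put them 19 mm ahead. I used that offset from then on. If the judge takes the grasp point at the reported TCP, it is about 27 mm from the rib's grip point, outside the 22 mm limit. By the pictures it is within about 3 mm.
- **Tool tilt.** The tool built up a tilt of about 0.027 rad over the run. The tilt is about the jaw axis, so the cover stayed flat.

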